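# Shut down the slate trimmer and put its patterns away

### The job

Shut the slate trimmer down for the day: first press its red mushroom stop until it latches down, then pull the isolator's bat outward and flip it over to off, letting it drop home, and only after that twist the stop's head clockwise so that it springs fully up again. Also lay every steel pattern on the bench flat on the slate stack of its own shape, outlines matching (tip over tip), at whatever point suits you. Leave everything else on the bench where it is.

Things in the scene. Friction and masses are not known exactly. Their poses are not given: they have to be found in the camera images.
- pat_point_grip (a point): Loose steel pattern, pointed (square with a gable at one end): 70 wide, reaching 46 behind and 59 ahead (the tip) of the handle's middle, in mm; plate 5 thick, 0.2-0.4 kg in all, under an upright wooden bar handle 60 long (x) x 18 thick (y) x 50 tall. Point: handle's middle, 30 mm above the plate's underside, 25 below the handle's top. x points along the handle towards the tip, z up. May be absent (None).
- stk_point_top (a point): A fixed stack of dark slates, pointed, of the same outline and size as the pattern of that shape, 18 mm high; may stand turned a little. The point is on its top face, where the handle's middle comes when the pattern lies on it flush; x as for the pattern; the stack's own tip is 59 mm along x.
- pat_point_tip (a point): The tip of that pattern, on the plate's upper face, 59 mm from the handle's middle along x.
- pat_arch_grip (a point): Loose steel pattern, round-ended (square with a half-round at one end): 70 wide, reaching 46 behind and 59 ahead (the crown) of the handle's middle, in mm; plate 5 thick, 0.2-0.4 kg in all, under an upright wooden bar handle 60 long (x) x 18 thick (y) x 50 tall. Point: handle's middle, 30 mm above the plate's underside, 25 below the handle's top. x points along the handle towards the round end, z up. May be absent (None).
- stk_arch_top (a point): A fixed stack of dark slates, round-ended, of the same outline and size as the pattern of that shape, 18 mm high; may stand turned a little. The point is on its top face, where the handle's middle comes when the pattern lies on it flush; x as for the pattern; the stack's own crown is 59 mm along x.
- pat_arch_tip (a point): The crown of the round end of that pattern, on the plate's upper face, 59 mm from the handle's middle along x.
- pat_rect_grip (a point): Loose steel pattern, rectangular: 110 x 70 mm; plate 5 thick, 0.2-0.4 kg in all, under an upright wooden bar handle 60 long (x) x 18 thick (y) x 50 tall. Point: handle's middle, 30 mm above the plate's underside, 25 below the handle's top. x points along the handle and the plate's length, z up. May be absent (None).
- stk_rect_top (a point): A fixed stack of dark slates, rectangular, of the same outline and size as the pattern of that shape, 18 mm high; may stand turned a little. The point is on its top face, where the handle's middle comes when the pattern lies on it flush; x as for the pattern.
- pat_disc_grip (a point): Loose steel pattern, round: diameter 100 mm; plate 5 thick, 0.2-0.4 kg in all, under an upright wooden bar handle 60 long (x) x 18 thick (y) x 50 tall. Point: handle's middle, 30 mm above the plate's underside, 25 below the handle's top. x points along the handle, z up. May be absent (None).
- stk_disc_top (a point): A fixed stack of dark slates, round, of the same outline and size as the pattern of that shape, 18 mm high; may stand turned a little. The point is on its top face, where the handle's middle comes when the pattern lies on it flush; x as for the pattern.
- stop_top (a point): Middle of the top of the stop's red mushroom head, over the middle of a fixed yellow box 90 x 90 x 60 mm tall; it moves and turns on the vertical through this point. Head 48 mm across, 25 tall; round side to grip 7 to 22 mm below the point. The point is 111 mm above the table when up, about 99.5 when latched, the head's underside then 14.5 above the box.
- stop (a joint): How far the head is pressed (m): 0 fully up, 0.015 pressed to its end stop. It springs back unless pressed beyond 0.0125, where a catch holds it: latched it stays at about 0.0115. Needs about 3 N at first and 8 N at the end.
- stop_knob (a joint): Turn of the head (rad), clockwise seen from above positive, 0 at rest, stop at 1.1. A light spring (under 0.06 N m) turns it back. While latched, turning the head clockwise by 0.7 or more frees the catch, and the head springs up when let go (a tight grip may hold it down until then).
- isolator: The fixed grey box (100 x 85 x 60 mm tall) of the isolator switch, on the table; origin at the centre of its underside. Its steel bat comes out of the middle of its top and flips in the box's x-z plane: leaning to the box's -x side is on, to the +x side (black bar on the lid) is off.
- iso_grip (a point): Middle of the thick steel grip at the bat's end: grip 20 mm across, 37 mm long along the bat, flips about a pivot at the box's centre 33 mm above the table. The point is 79 mm from the pivot when the bat is not pulled, so about 104 mm above the table. z is along the bat, outward; y is the pivot's axis (as the box's y).
- iso_flip (a joint): Flip of the bat (rad): 0 on, leaning 0.45 from vertical to the box's -x; 0.9 off, leaning 0.45 to +x. Stays where left. A gate blocks it between about 0.15 and 0.75 unless the bat is pulled out.
- iso_pull (a joint): How far the bat is pulled out along itself (m): 0 home, end stop 0.016. To pass the gate it must be pulled out 0.009 or more all the way across. A spring (3 N, 7 N at the end) draws it home.
- tin_center (a point): Bystander: closed white tin, 84 mm across, 85 tall; its middle.
- hammer: Bystander: slater's hammer lying flat, 240 mm.
- brush: Bystander: hand brush lying flat, 180 mm.
- offcut_a: Bystander: slate offcut 75 x 50 x 12 mm.
- offcut_b: Bystander: slate offcut 60 x 42 x 10 mm, lying on the other.
- mug: Bystander: white mug, 76 mm across, 85 tall.
- mallet: Bystander: wooden mallet lying flat, 200 mm, head 56 tall.
Things that resemble listed ones, but are neither listed nor needed, are in the scene too. What is shaped like the part that bears pat_rect_grip but purple or turquoise is not meant.

How it is judged:
By the outcome, as a careful person would: the job done as asked, in the order asked, and still so for the second after the job is handed in, with the robot touching nothing.
Of pat_point, pat_arch, pat_rect, pat_disc only 3 to 4 are there at a start; the rules pass over those that are not, and their reading is None.
At some moment in a run one of pat_point, pat_arch, pat_rect, pat_disc may be knocked a few centimetres aside while the robot is not near it.
Once in a run the grip may slacken for a moment while it holds something.
It also fails if it takes over 210 s, if anything falls off the work surface, if the arm or the gripper's body presses on something with over 40 N, if the wrist force passes 120 N, or if a joint passes its speed limit or range.

### The arm

A 6-joint arm with a two-finger parallel gripper is mounted at the origin on the work surface. World frame = base frame: x ahead of the robot, y to its left, z up, the work surface at z = 0. Lengths are in m, angles in rad, forces in N, time in s.
With the tool pointing down it reaches from about 0.375 to 0.9 m from the base axis. Payload 3.1 kg.
Tool frame: the origin (TCP) lies on the centre line of the jaws, within the pads' length; the fingertips stand robot.tip_reach ahead of it and the grasp point (between the pads) is the TCP (robot.tip_reach is the distance from the TCP to the fingertips, in m); z points along the fingers, y is the direction in which the jaws open and shut (so a half turn about z gives the same grasp; the last joint's range is limited). The gripper opens to 87 mm and grips with 3 to 60 N. Pads are 19 mm wide; open, the fingers measure 117 mm over their backs; the gripper's body (75 mm by 190 mm) begins 51 mm behind the grasp point.
Start: joints at [1.075, 0.527, 1.433, -0, 1.181, -0.178], TCP at [0.195, 0.594, 0.242] pointing down, gripper open.
Joint ranges: [-3.08, 3.08], [-0.75, 2.2], [0.22, 2.44], [-1.43, 4.57], [0, 2.65], [-2.85, 2.85]. Speed limits (rad/s): [2.79, 2.79, 3.14, 3.14, 3.14, 3.14].

### API

Orientations are given as a unit quaternion [x, y, z, w].
In Python, from rig import telemetry, viewer, robot gives the robot as it stands. The module is installed in compiled form; this text tells all that it offers.
- The arm moves only by the tool step_arm, never from a script. Its argument "targets" is a list of rows, each an object of numbers: "dx", "dy", "dz": the shift along the tool's x, y, z in m; "rx", "ry", "rz": the turn, a rotation vector about the tool's x, y, z in degrees. In form: [{"dx": .., "dy": .., "dz": .., "rx": .., "ry": .., "rz": ..}, ...]. A call has exactly 5 rows; each row is the pose to reach, as a shift and turn from the pose measured when the call began, along the tool's axes at that moment; what a row does not reach only later rows make up. A row lasts 1/8 s, in which the tool goes at most 62.5 mm and 10.7 degrees, less where a joint would pass 70% of its speed; a pose out of reach is approached as far as the arm can. A call with a gripper value outside its range is refused whole. "gripper" is the opening, from 0 (shut) to 1 (fully open), set as the call begins (left out, the last holds). The fingers move at their own pace and stop on an object; "force" is the grip in N (left out, the last holds). Time passes only in rows, so rows that repeat a pose let the fingers close, or fill a call up. It gives the time, the measured TCP pose, the force and the opening at its end, in the units of the state.
- telemetry.get_obs(): the state, without advancing time (a new reading comes with each control period).
- viewer.camera(name): name is "scene" or "top" or "wrist"; returns a dict with "img" (384x512x3 uint8, blue, green, red), "depth" (384x512 float32, m along the optical axis (not along the pixel's ray), 0 where there is no reading), "K" (3x3 intrinsics, pixels), "R" (3x3) and "t" (3): a world point X has camera coordinates R X + t. Camera axes: x right, y down, z forward; pixel columns grow to the right and rows downward; lengths in m; the calibration is good to about 2 mm. A picture is of the moment at which its call begins.
- robot.hand_in(): hands the job in, once; it reports no verdict.
The state is a dict: "time": time; "q": joint angles; "joint_velocities": joint speeds; "joint_torque": joint torques, N m; "position": TCP position; "tool_rot": TCP orientation; "ft_force": force on the tool from outside, world axes, zero at the start; "moment": the same for the moment, N m; "grip_width": finger opening in m.
Only numpy, scipy, OpenCV 4.12 (cv2) and the standard library are available. Lean on these libraries where they do the work, as an engineer would, in place of code of your own. Each camera call takes 0.05 s, during which the arm holds its last target.

## Working session

There is one attempt and no reset: what is moved stays moved. The work goes in short steps, Python scripts to look and compute and a tool call to move; the robot and the scene stay as the last step left them, time stands still between calls to the robot, and variables do not carry over. Pictures are saved under pics/ and viewed, and the job is handed in when it is done.

Besides the shell and the picture viewer there is one more tool, called as name(argument=value, ...), one argument or row to a line, values as JSON. step_arm: Moves the arm, as the interface text tells. Its arguments: {"type":"object","properties":{"targets":{"type":"array"},"gripper":{"type":"number"},"force":{"type":"number"}},"required":["targets"]}

```bash
ls; mkdir -p pics
python3 - <<'E'
from rig import telemetry, viewer, robot
import cv2
o=telemetry.get_obs()
print({k:(v if not hasattr(v,'round') else v) for k,v in o.items()}, robot.tip_reach)
for n in ["scene","top","wrist"]:
    c=viewer.camera(n); cv2.imwrite(f"pics/{n}0.png",c["img"]); print(n,c["K"],c["R"],c["t"])
E
```

```text
pics
{'time': 0.0, 'q': array([ 1.07548619e+00,  5.28486918e-01,  1.43393455e+00, -1.05430769e-05,
        1.18142486e+00, -1.78472959e-01]), 'joint_velocities': array([ 0.00158653, -0.0001895 , -0.00056227, -0.00045658,  0.00122244,
        0.00280281]), 'joint_torque': array([ 8.24344243e-04, -4.40035915e+01, -1.76596177e+01,  6.35028072e-02,
        5.80092939e-02, -1.37900233e-04]), 'position': array([0.19433778, 0.59326118, 0.24054861]), 'tool_rot': array([ 1.57754716e-01,  9.87477686e-01, -1.06510343e-03, -3.67880299e-04]), 'ft_force': array([-0.39669809,  0.70646684,  0.79743778]), 'moment': array([-0.01523017, -0.01318292,  0.01066883]), 'grip_width': 0.08699091927717408} 0.019
scene [[378.45763194   0.         254.85237835]
 [  0.         378.45763194 191.35073473]
 [  0.           0.           1.        ]] [[-0.39970435  0.91658274 -0.0106075 ]
 [ 0.79075029  0.338932   -0.50974414]
 [-0.46362745 -0.21213484 -0.86026066]] [ 0.11539735 -0.40388435  1.81109719]
top [[455.33968379   0.         252.84920164]
 [  0.         455.33968379 191.47845924]
 [  0.           0.           1.        ]] [[-0.00179468 -0.99999702  0.0016572 ]
 [-0.98503279  0.00148219 -0.17236068]
 [ 0.17235771 -0.00194173 -0.98503251]] [0.10855939 0.53912766 1.37634781]
wrist [[301.17033036   0.         255.05777471]
 [  0.         301.17033036 190.36730677]
 [  0.           0.           1.        ]] [[ 0.31013168  0.95069231 -0.00157063]
 [ 0.9084374  -0.29585954  0.29531106]
 [ 0.28028526 -0.09301213 -0.95539987]] [-0.62453886 -0.03670445  0.39189774]
```

View pics/scene0.png

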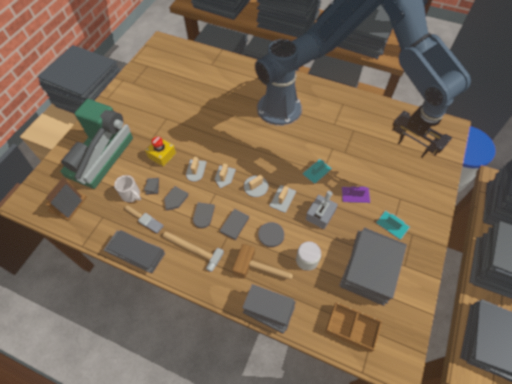

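View pics/top0.png

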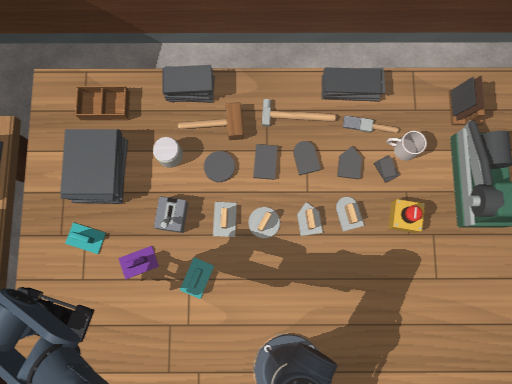

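View pics/wrist0.png

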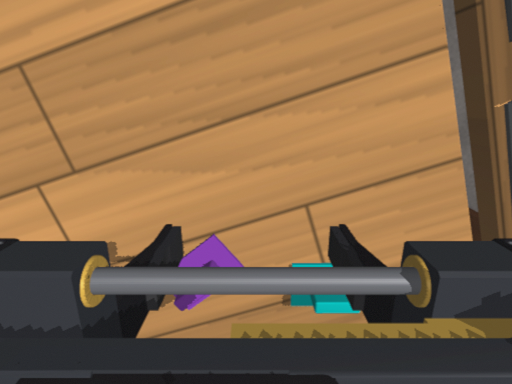

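```bash
cat > h.py <<'E'
import numpy as np, cv2
from scipy.spatial.transform import Rotation as Ro
from rig import telemetry, viewer, robot
def cam(n,save=None):
    c=viewer.camera(n)
    if save: cv2.imwrite(f"pics/{save}.png",c["img"])
    return c
def ray(c,uv,z):
    uv=np.atleast_2d(np.asarray(uv,float)); K=c["K"]
    d=np.c_[(uv[:,0]-K[0,2])/K[0,0],(uv[:,1]-K[1,2])/K[1,1],np.ones(len(uv))]@c["R"]
    o=-c["R"].T@c["t"]
    return o+d*((z-o[2])/d[:,2])[:,None]
def proj(c,X):
    X=np.atleast_2d(X); p=(X@c["R"].T+c["t"])@c["K"].T
    return p[:,:2]/p[:,2:]
def hmap(c):
    K=c["K"]; v,u=np.mgrid[:384,:512]; d=c["depth"].astype(float)
    P=np.stack([(u-K[0,2])/K[0,0]*d,(v-K[1,2])/K[1,1]*d,d],-1)
    W=(P-c["t"])@c["R"]; W[d==0]=np.nan
    return W
def st():
    o=telemetry.get_obs(); R=Ro.from_quat(o["tool_rot"]).as_matrix()
    return o,np.array(o["position"]),R
def goto(p,yaw=None,R2=None):
    """yaw: world direction angle (deg) of the tool y (jaw) axis, pointing down; prints tool-frame shift & rotvec, picks nearest half turn"""
    o,p0,R=st()
    d=R.T@(np.asarray(p)-p0)
    best=None
    if R2 is None:
        for k in (0,180):
            a=np.radians((yaw if yaw is not None else np.degrees(np.arctan2(R[1,1],R[0,1])))+k)
            y=np.array([np.cos(a),np.sin(a),0]); z=np.array([0,0,-1.]); x=np.cross(y,z)
            rv=Ro.from_matrix(R.T@np.c_[x,y,z]).as_rotvec(degrees=True)
            if best is None or np.linalg.norm(rv)<np.linalg.norm(best): best=rv
    else: best=Ro.from_matrix(R.T@R2).as_rotvec(degrees=True)
    print("t%.2f pos"%o["time"],p0.round(4),"jawyaw %.1f"%np.degrees(np.arctan2(R[1,1],R[0,1])),"q6 %.2f"%o["q"][5],"F",np.round(o["ft_force"],1),"w %.4f"%o["grip_width"])
    print(" d(mm)",(d*1000).round(1),"rot(deg)",best.round(1))
E
python3 - <<'E'
from h import *
c=cam("top"); np.savez("top0.npz",**c)
im=c["img"][130:250,150:440]
cv2.imwrite("pics/top0z.png",cv2.resize(im,None,fx=2.75,fy=2.75,interpolation=cv2.INTER_CUBIC))
W=hmap(c)
for n,u,v in [("tin",166,150),("stoptop",413,213),("disc",220,166),("rect st",265,162),("arch st",307,157),("pt st",350,163),("offc",385,168),("table",240,190)]:
    print(n,W[v,u].round(4))
w=cam("wrist"); o,p,R=st()
print("wristcam in tool", R.T@(-w["R"].T@w["t"]-p), R.T@w["R"].T)
E
```

```text
tin [0.6634 0.376  0.0835]
stoptop [ 0.4623 -0.365   0.1137]
disc [0.6279 0.2133 0.0173]
rect st [0.641  0.0682 0.0174]
arch st [ 0.6559 -0.067   0.0232]
pt st [ 0.6362 -0.2051  0.0218]
offc [ 0.62   -0.3174  0.02  ]
table [ 0.5531  0.1492 -0.0041]
wristcam in tool [ 0.08150881  0.00030068 -0.14345854] [[ 1.46500577e-03 -9.55321660e-01 -2.95564510e-01]
 [ 9.99998926e-01  1.39105653e-03  4.60467212e-04]
 [-2.87473592e-05 -2.95564868e-01  9.55322672e-01]]
```

View pics/top0z.png

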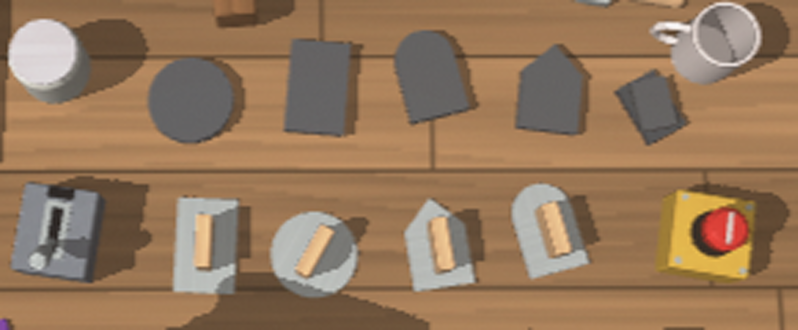

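Run:
```python
from h import *
goto([0.40,0.28,0.30],90)
```

```text
t0.25 pos [0.1945 0.5936 0.2411] jawyaw 71.8 q6 -0.18 F [ 0.4 -0.1 -0.4] w 0.0869
 d(mm) [-292.9 -234.1  -58.8] rot(deg) [ -0.1  -0.  -18.2]
```

step_arm(
  targets=[
    {"dx": -45, "dy": -36, "dz": -10, "rz": -4},
    {"dx": -45, "dy": -36, "dz": -10, "rz": -4},
    {"dx": -45, "dy": -36, "dz": -10, "rz": -4},
    {"dx": -45, "dy": -36, "dz": -10, "rz": -4},
    {"dx": -45, "dy": -36, "dz": -10, "rz": -4},
  ],
  gripper=0,
)

```text
invalid input
```

step_arm(
  targets=[
    {"dx": -0.04, "dy": -0.03, "dz": -0.01, "rx": 0, "ry": 0, "rz": -4},
    {"dx": -0.09, "dy": -0.07, "dz": -0.02, "rx": 0, "ry": 0, "rz": -8},
    {"dx": -0.135, "dy": -0.11, "dz": -0.03, "rx": 0, "ry": 0, "rz": -12},
    {"dx": -0.18, "dy": -0.145, "dz": -0.04, "rx": 0, "ry": 0, "rz": -15},
    {"dx": -0.22, "dy": -0.18, "dz": -0.05, "rx": 0, "ry": 0, "rz": -18},
  ],
  gripper=0,
  force=20,
)

```text
time: 0.88
position: [0.3485, 0.3524, 0.2917]
tool_rot: [0.001, 1.0, -0.0, 0.0]
ft_force: [-0.1, 0.3, -0.3]
grip_width: 0.0451
```

Run:
```python
from h import *
goto([0.41,0.25,0.30],90)
```

```text
t0.88 pos [0.3485 0.3524 0.2917] jawyaw 89.9 q6 -1.00 F [-0.1  0.3 -0.3] w 0.0451
 d(mm) [ -61.6 -102.3   -8.3] rot(deg) [-0.   0.  -0.1]
```

step_arm(
  targets=[
    {"dx": -0.02, "dy": -0.02, "dz": 0, "rx": 0, "ry": 0, "rz": 0},
    {"dx": -0.04, "dy": -0.04, "dz": 0, "rx": 0, "ry": 0, "rz": 0},
    {"dx": -0.06, "dy": -0.06, "dz": 0, "rx": 0, "ry": 0, "rz": 0},
    {"dx": -0.06, "dy": -0.06, "dz": 0, "rx": 0, "ry": 0, "rz": 0},
    {"dx": -0.06, "dy": -0.06, "dz": 0, "rx": 0, "ry": 0, "rz": 0},
  ],
)

```text
time: 1.5
position: [0.4079, 0.2925, 0.2916]
tool_rot: [0.001, 1.0, -0.0, -0.0]
ft_force: [-0.3, 0.3, -0.4]
grip_width: 0.0017
```

Run:
```python
from h import *
c=cam("wrist","w1"); np.savez("w1.npz",**c)
goto([0.41,0.25,0.30],90)
```

```text
t1.55 pos [0.4077 0.2928 0.2916] jawyaw 90.0 q6 -1.17 F [-0.2  1.2 -0.2] w 0.0011
 d(mm) [ -2.3 -42.8  -8.4] rot(deg) [-0. -0. -0.]
```

View pics/w1.png

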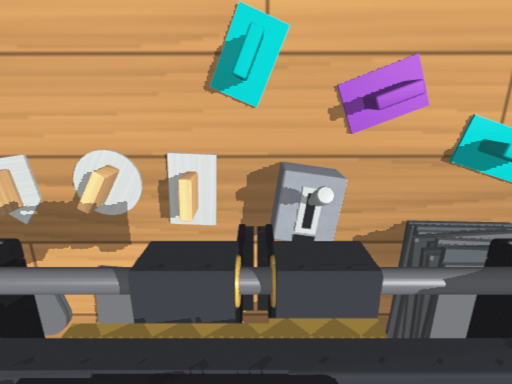

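step_arm(
  targets=[
    {"dx": -0.04, "dy": -0.05, "dz": 0, "rx": 0, "ry": 0, "rz": 0},
    {"dx": -0.08, "dy": -0.1, "dz": 0, "rx": 0, "ry": 0, "rz": 0},
    {"dx": -0.12, "dy": -0.15, "dz": 0, "rx": 0, "ry": 0, "rz": 0},
    {"dx": -0.16, "dy": -0.2, "dz": 0, "rx": 0, "ry": 0, "rz": 0},
    {"dx": -0.2, "dy": -0.25, "dz": 0, "rx": 0, "ry": 0, "rz": 0},
  ],
)

```text
time: 2.17
position: [0.6039, 0.0478, 0.2916]
tool_rot: [-0.0, 1.0, 0.0, -0.0]
ft_force: [0.0, 1.4, -0.8]
grip_width: 0.0
```

Run:
```python
from h import *
c=cam("wrist","w2"); np.savez("w2.npz",**c)
goto([0.41,0.25,0.30],90)
```

```text
t2.23 pos [0.61   0.0404 0.2916] jawyaw 89.8 q6 -1.68 F [ 6.4 -3.2  0.2] w 0.0002
 d(mm) [200.7 208.8 -11.1] rot(deg) [-0.4  0.4 -0.2]
```

View pics/w2.png

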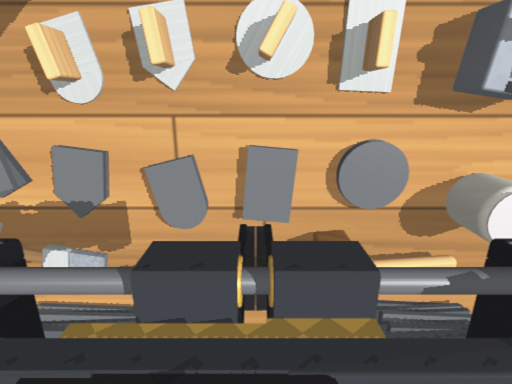

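```bash
cat > meas.py <<'E'
from h import *
def comps(c,zlo,zhi,zplane,amin=60,extra=None):
    W=hmap(c); m=(W[...,2]>zlo)&(W[...,2]<zhi)
    if extra is not None: m&=extra
    m=cv2.morphologyEx(m.astype(np.uint8),cv2.MORPH_OPEN,np.ones((3,3),np.uint8))
    n,lab,s,ce=cv2.connectedComponentsWithStats(m,connectivity=4)
    out=[]
    for i in range(1,n):
        if s[i,4]<amin: continue
        cs,_=cv2.findContours((lab==i).astype(np.uint8),cv2.RETR_EXTERNAL,cv2.CHAIN_APPROX_NONE)
        k=max(cs,key=len)[:,0,:].astype(float)
        P=ray(c,k,zplane)[:,:2]
        r=cv2.minAreaRect((P*1000).astype(np.float32))
        out.append((ce[i],s[i,4],P,r,W[lab==i][:,2]))
    return out
E
python3 - <<'E'
from meas import *
c=cam("wrist","w3"); np.savez("w3.npz",**c)
W=hmap(c)
print("table",W[120,100],W[120,350])
hsv=cv2.cvtColor(c["img"],cv2.COLOR_BGR2HSV)
dark=(hsv[...,1]<60)&(hsv[...,2]<140)
print("stack"); 
for ce,a,P,r,z in comps(c,.012,.026,.018,200): print(ce.round(),a,np.round(r[0],1),np.round(r[1],1),round(r[2],1),np.median(z).round(4))
print("handle")
for ce,a,P,r,z in comps(c,.048,.062,.055,40): print(ce.round(),a,np.round(r[0],1),np.round(r[1],1),round(r[2],1),np.median(z).round(4))
E
```

```text
table [ 0.56100761 -0.17969491  0.00080159] [0.56160085 0.17239499 0.00113259]
stack
[483.  41.] 583 [466.3 323.1] [ 9.7 95.6] 82.2 0.0193
[72. 45.] 232 [ 467.  -190.9] [49.5  7.6] 14.5 0.0193
[381. 168.] 3893 [628.4 217.1] [ 98.7 101.2] -0.0 0.0185
[276. 178.] 3640 [644.   69.3] [ 70.1 110.9] 85.1 0.0185
[ 86. 173.] 3001 [ 642.2 -204.2] [ 72.6 104.2] 82.8 0.0183
[ 10. 168.] 816 [ 625.5 -304.7] [38.  69.9] 75.4 0.0218
[185. 187.] 3157 [660.1 -61.5] [105.6  71.4] 14.2 0.0184
[469. 187.] 350 [657.4 349.8] [28.4 75.1] 69.1 0.0191
[ 71. 255.] 1558 [ 764.3 -253.1] [ 42.2 138.2] 0.1 0.0184
[ 88. 303.] 543 [ 855.9 -235.6] [145.   13.1] 87.9 0.0179
[437. 303.] 428 [852.7 333. ] [ 13.6 120.3] 0.2 0.0183
[381. 312.] 202 [876.6 247.8] [17.7 46.6] 86.9 0.0182
handle
[159.  28.] 959 [456.2 -68.3] [60. 19.] 8.6 0.055
[284.  23.] 844 [449.7  72.8] [17.9 58. ] 60.3 0.0551
[395.  30.] 999 [459.  197.1] [19.7 59.4] 87.5 0.0551
[503.  57.] 1054 [481.2 319.6] [81.1 27.2] 14.2 0.0586
[50. 44.] 1000 [ 472.9 -195.3] [60.2 20.9] 14.8 0.055
[487. 196.] 447 [658.2 347.7] [29.4 75.3] 72.3 0.0548
[350. 239.] 74 [718.5 171.4] [31.2  6. ] 86.9 0.0526
[432. 320.] 346 [855.5 311.1] [110.    9.8] 88.2 0.0563
[ 91. 321.] 465 [ 859.2 -217.4] [  9.9 146.2] 1.2 0.0536
```

Run:
```python
from meas import *
c=dict(np.load("w3.npz"))
# refined pose of stacks: rough frame then side lines
for nm,cen,ang in [("point",(642.2,-204.2),-7.2),("arch",(660.1,-61.5),14.2),("rect",(644,69.3),-4.9)]:
    best=min(comps(c,.012,.026,.018,1000),key=lambda q:np.hypot(q[3][0][0]-cen[0],q[3][0][1]-cen[1]))
    P=best[2]*1000
    for it in range(2):
        a=np.radians(ang); ex=np.array([np.cos(a),np.sin(a)]); ey=np.array([-ex[1],ex[0]])
        Q=np.c_[(P-cen)@ex,(P-cen)@ey]
        s=[Q[(np.abs(Q[:,0]+12)<30)&(Q[:,1]*k>25)] for k in (1,-1)]
        f=[cv2.fitLine(q.astype(np.float32),cv2.DIST_HUBER,0,.01,.01).ravel() for q in s]
        da=[np.degrees(np.arctan2(v[1]*np.sign(v[0]),abs(v[0]))) for v in f]
        back=Q[(np.abs(Q[:,1])<28)&(Q[:,0]<-40)]
        b=cv2.fitLine(back.astype(np.float32),cv2.DIST_HUBER,0,.01,.01).ravel()
        db=np.degrees(np.arctan2(-b[0]*np.sign(b[1]),abs(b[1])))
        print(nm,ang,"side dang",np.round(da,1),"back dang",round(db,1),"ymid",round((f[0][3]+f[1][3])/2,1),"w",round(f[0][3]-f[1][3],1),"xback",b[2].round(1),"xfront",Q[:,0].max().round(1))
        ang+=np.mean(da)
t=dict(np.load("top0.npz")); W=hmap(t); hsv=cv2.cvtColor(t["img"],cv2.COLOR_BGR2HSV)
red=((hsv[...,0]<8)|(hsv[...,0]>172))&(hsv[...,1]>150)&(hsv[...,2]>90)
red[:,:380]=0;red[:,440:]=0
print("red heights",np.percentile(W[red][:,2],[5,50,95]),red.sum())
m=red&(W[...,2]>.1); v,u=np.nonzero(m); print("stop",ray(t,[[u.mean(),v.mean()]],.109),np.median(W[m][:,:2],0))
```

```text
point -7.2 side dang [-0.6  0.1] back dang 0.5 ymid 0.1 w 71.4 xback -51.4 xfront 52.1
point -7.4497447 side dang [-0.4  0.4] back dang 0.8 ymid 0.0 w 71.4 xback -51.3 xfront 52.1
arch 14.2 side dang [0.  0.2] back dang 0.0 ymid 0.0 w 69.9 xback -52.1 xfront 52.8
arch 14.32478 side dang [-0.1  0.1] back dang -0.1 ymid 0.0 w 69.9 xback -52.1 xfront 52.8
rect -4.9 side dang [-0.1  0.2] back dang 0.3 ymid -0.0 w 68.7 xback -54.7 xfront 55.4
rect -4.851163 side dang [-0.2  0.2] back dang 0.3 ymid -0.0 w 68.7 xback -54.7 xfront 55.5
red heights [0.09591952 0.10846032 0.11490697] 179
stop [[ 0.46266766 -0.36700225  0.109     ]] [ 0.46251541 -0.36474772]
```

step_arm(
  targets=[
    {"dx": 0.02, "dy": -0.05, "dz": 0, "rx": 0, "ry": 0, "rz": 0},
    {"dx": 0.04, "dy": -0.1, "dz": 0, "rx": 0, "ry": 0, "rz": 0},
    {"dx": 0.06, "dy": -0.155, "dz": 0, "rx": 0, "ry": 0, "rz": 0},
    {"dx": 0.08, "dy": -0.21, "dz": 0, "rx": 0, "ry": 0, "rz": 0},
    {"dx": 0.1, "dy": -0.265, "dz": 0, "rx": 0, "ry": 0, "rz": 0},
  ],
)

```text
time: 2.9
position: [0.5053, -0.2205, 0.2919]
tool_rot: [0.001, 1.0, -0.001, 0.002]
ft_force: [1.4, 0.0, -0.3]
grip_width: 0.0002
```

step_arm(
  targets=[
    {"dx": 0.015, "dy": -0.045, "dz": 0.01, "rx": 0, "ry": 0, "rz": 0},
    {"dx": 0.03, "dy": -0.09, "dz": 0.02, "rx": 0, "ry": 0, "rz": 0},
    {"dx": 0.04, "dy": -0.125, "dz": 0.03, "rx": 0, "ry": 0, "rz": 0},
    {"dx": 0.04, "dy": -0.125, "dz": 0.03, "rx": 0, "ry": 0, "rz": 0},
    {"dx": 0.04, "dy": -0.125, "dz": 0.03, "rx": 0, "ry": 0, "rz": 0},
  ],
)

```text
time: 3.52
position: [0.4653, -0.3437, 0.262]
tool_rot: [0.001, 1.0, -0.0, 0.002]
ft_force: [0.2, -0.3, 0.6]
grip_width: 0.0002
```

```bash
cat > stop.py <<'E'
from meas import *
def stopm(c):
    W=hmap(c); hsv=cv2.cvtColor(c["img"],cv2.COLOR_BGR2HSV)
    red=((hsv[...,0]<8)|(hsv[...,0]>172))&(hsv[...,1]>150)
    z=W[...,2]; m=red&(z>.07)
    zt=np.nanpercentile(z[m],95)
    m2=m&(z>zt-.006)
    cs,_=cv2.findContours(m2.astype(np.uint8),cv2.RETR_EXTERNAL,cv2.CHAIN_APPROX_NONE)
    k=max(cs,key=len)[:,0,:]
    print("red z pct",np.round(np.nanpercentile(z[m],[5,50,95,99]),4),"n",m.sum())
    P=W[m&(z>zt-.03)]
    (cx,cy),r=cv2.minEnclosingCircle((ray(c,k,zt-.004)[:,:2]*1000).astype(np.float32))
    print("circle",cx,cy,r)
E
python3 - <<'E'
from stop import *
c=cam("wrist","w4"); stopm(c); goto([.463,-.367,.25],90)
E
```

```text
red z pct [0.1014 0.1099 0.1117 0.1122] n 1403
circle 462.4886474609375 -371.1190490722656 22.80008316040039
t3.58 pos [ 0.4655 -0.3436  0.2622] jawyaw 89.9 q6 -2.40 F [ 0.5 -0.1 -0.3] w 0.0003
 d(mm) [  2.5 -23.4  12.2] rot(deg) [-0.1  0.2 -0.1]
```

View pics/w4.png

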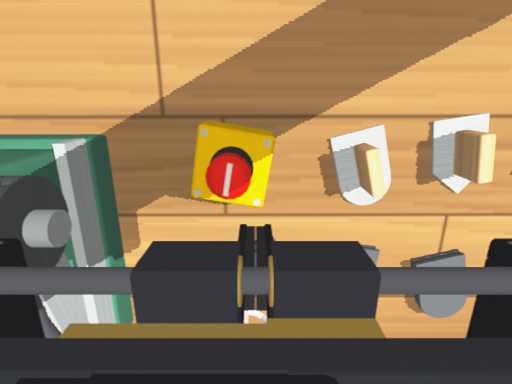

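step_arm(
  targets=[
    {"dx": 0.003, "dy": -0.027, "dz": 0.03, "rx": 0, "ry": 0, "rz": 0},
    {"dx": 0.003, "dy": -0.027, "dz": 0.06, "rx": 0, "ry": 0, "rz": 0},
    {"dx": 0.003, "dy": -0.027, "dz": 0.09, "rx": 0, "ry": 0, "rz": 0},
    {"dx": 0.003, "dy": -0.027, "dz": 0.112, "rx": 0, "ry": 0, "rz": 0},
    {"dx": 0.003, "dy": -0.027, "dz": 0.112, "rx": 0, "ry": 0, "rz": 0},
  ],
)

```text
time: 4.2
position: [0.4628, -0.3682, 0.1491]
tool_rot: [-0.001, 1.0, 0.001, 0.0]
ft_force: [-0.5, 0.5, 0.6]
grip_width: 0.0002
```

Run:
```python
from h import *
goto([.4625,-.371,.114],90)
```

```text
t4.20 pos [ 0.4628 -0.3682  0.1491] jawyaw 90.1 q6 -2.44 F [-0.5  0.5  0.6] w 0.0002
 d(mm) [ 0.3 -2.8 35.1] rot(deg) [0.1 0.1 0.1]
```

step_arm(
  targets=[
    {"dx": 0.0, "dy": -0.003, "dz": 0.012, "rx": 0, "ry": 0, "rz": 0},
    {"dx": 0.0, "dy": -0.003, "dz": 0.022, "rx": 0, "ry": 0, "rz": 0},
    {"dx": 0.0, "dy": -0.003, "dz": 0.03, "rx": 0, "ry": 0, "rz": 0},
    {"dx": 0.0, "dy": -0.003, "dz": 0.034, "rx": 0, "ry": 0, "rz": 0},
    {"dx": 0.0, "dy": -0.003, "dz": 0.0355, "rx": 0, "ry": 0, "rz": 0},
  ],
)

```text
time: 4.82
position: [0.4637, -0.3717, 0.1149]
tool_rot: [-0.0, 1.0, 0.0, 0.001]
ft_force: [-0.4, 1.8, 13.8]
grip_width: 0.0005
```

Run:
```python
from h import *
goto([.4625,-.371,.114],90)
```

```text
t4.83 pos [ 0.4637 -0.3717  0.1149] jawyaw 90.0 q6 -2.44 F [-0.4  1.8 13.8] w 0.0005
 d(mm) [1.2 0.7 0.9] rot(deg) [0.  0.2 0. ]
```

step_arm(
  targets=[
    {"dx": 0.0, "dy": 0, "dz": -0.02, "rx": 0, "ry": 0, "rz": 0},
    {"dx": 0.0, "dy": 0, "dz": -0.05, "rx": 0, "ry": 0, "rz": 0},
    {"dx": 0.0, "dy": 0.0, "dz": -0.08, "rx": 0, "ry": 0, "rz": 0},
    {"dx": 0.0, "dy": 0.03, "dz": -0.13, "rx": 0, "ry": 0, "rz": 0},
    {"dx": 0.0, "dy": 0.03, "dz": -0.15, "rx": 0, "ry": 0, "rz": 0},
  ],
)

```text
time: 5.45
position: [0.4638, -0.3407, 0.2678]
tool_rot: [-0.001, 1.0, -0.001, 0.003]
ft_force: [0.4, -0.9, -1.1]
grip_width: 0.0002
```

```bash
python3 - <<'E'
from stop import *
c=cam("wrist","w5"); stopm(c)
W=hmap(c).reshape(-1,3); g=(W[:,2]>.11)&(W[:,0]>.36)&(W[:,0]<.57)&(W[:,1]<-.44)&(W[:,1]>-.6)
print("machine high pts max y",W[g][:,1].max() if g.any() else None, W[g][:,2].max() if g.any() else None)
t=dict(np.load("top0.npz")); W=hmap(t).reshape(-1,3); g=(W[:,2]>.11)&(W[:,0]>.36)&(W[:,0]<.57)&(W[:,1]<-.42)
print("top:",W[g][:,1].max(),W[g][:,2].max())
c2=dict(np.load("w1.npz"));W=hmap(c2)
m=np.zeros((384,512),bool); m[150:240,265:350]=1
z=W[...,2]
for lo,hi in [(.05,.068),(.09,.115),(.115,.16)]:
    q=W[m&(z>lo)&(z<hi)&(W[...,0]>.36)&(W[...,0]<.56)]; print(lo,len(q),q.mean(0),q.min(0),q.max(0))
E
python3 -c "
import cv2
a=cv2.imread('pics/w1.png')[140:245,250:370]
cv2.imwrite('pics/w1z.png',cv2.resize(a,None,fx=5,fy=5,interpolation=cv2.INTER_CUBIC))"
```

```text
red z pct [0.09   0.0987 0.1005 0.101 ] n 1263
circle 462.7752380371094 -370.8646240234375 22.893672943115234
machine high pts max y -0.5077113115624592 0.20896710165276566
top: -0.5060129453687968 0.22298271331926228
0.05 3936 [0.46485973 0.362054   0.06061194] [0.41540093 0.31781014 0.05003812] [0.51271268 0.41217684 0.06740939]
0.09 80 [0.43694267 0.36221418 0.10615119] [0.42142357 0.35918631 0.09370321] [0.44949625 0.3745133  0.11498106]
0.115 279 [0.43027974 0.36920295 0.11988402] [0.42117077 0.35972333 0.11513189] [0.44274467 0.37943997 0.12456618]
```

View pics/w1z.png

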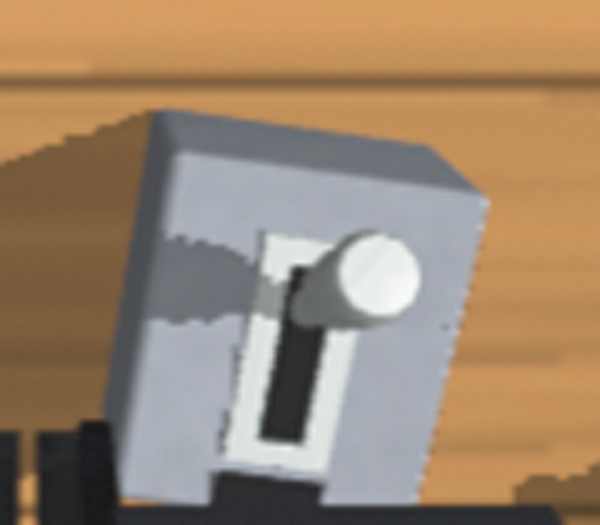

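step_arm(
  targets=[
    {"dx": -0.01, "dy": 0.055, "dz": -0.01, "rx": 0, "ry": 0, "rz": 0},
    {"dx": -0.02, "dy": 0.11, "dz": -0.02, "rx": 0, "ry": 0, "rz": 0},
    {"dx": -0.03, "dy": 0.165, "dz": -0.02, "rx": 0, "ry": 0, "rz": 0},
    {"dx": -0.04, "dy": 0.22, "dz": -0.02, "rx": 0, "ry": 0, "rz": 0},
    {"dx": -0.05, "dy": 0.28, "dz": -0.02, "rx": 0, "ry": 0, "rz": 0},
  ],
)

```text
time: 6.12
position: [0.5142, -0.0608, 0.288]
tool_rot: [-0.0, 1.0, -0.003, 0.004]
ft_force: [0.5, 0.1, 0.3]
grip_width: 0.0003
```

step_arm(
  targets=[
    {"dx": -0.01, "dy": 0.06, "dz": 0.0, "rx": 0, "ry": 0, "rz": 0},
    {"dx": -0.02, "dy": 0.12, "dz": 0.0, "rx": 0, "ry": 0, "rz": 0},
    {"dx": -0.02, "dy": 0.18, "dz": 0.0, "rx": 0, "ry": 0, "rz": 0},
    {"dx": -0.02, "dy": 0.24, "dz": 0.0, "rx": 0, "ry": 0, "rz": 0},
    {"dx": -0.02, "dy": 0.3, "dz": 0.0, "rx": 0, "ry": 0, "rz": 0},
  ],
)

```text
time: 6.75
position: [0.5338, 0.2409, 0.2855]
tool_rot: [-0.0, 1.0, -0.003, 0.004]
ft_force: [0.8, -0.3, -0.7]
grip_width: 0.0006
```

step_arm(
  targets=[
    {"dx": 0, "dy": 0.03, "dz": 0.0, "rx": 0, "ry": 0, "rz": 0},
    {"dx": 0, "dy": 0.06, "dz": 0.0, "rx": 0, "ry": 0, "rz": 0},
    {"dx": 0, "dy": 0.08, "dz": 0.0, "rx": 0, "ry": 0, "rz": 0},
    {"dx": 0, "dy": 0.08, "dz": 0.0, "rx": 0, "ry": 0, "rz": 0},
    {"dx": 0, "dy": 0.08, "dz": 0.0, "rx": 0, "ry": 0, "rz": 0},
  ],
  gripper=0.45,
)

```text
time: 7.38
position: [0.5338, 0.3198, 0.2847]
tool_rot: [0.0, 1.0, -0.003, 0.004]
ft_force: [0.4, -0.2, 0.3]
grip_width: 0.037
```

```bash
cat > iso.py <<'E'
from meas import *
def iso(c):
    for ce,a,P,r,z in comps(c,.055,.067,.06,1500):
        if abs(r[0][0]-465)<60 and abs(r[0][1]-363)<60: print("lid",ce.round(),a,np.round(r[0],1),np.round(r[1],1),round(r[2],1),np.median(z).round(4))
    W=hmap(c); m=(W[...,2]>.085)&(W[...,2]<.16)&(abs(W[...,0]-.465)<.08)&(abs(W[...,1]-.36)<.06)
    m=cv2.morphologyEx(m.astype(np.uint8),cv2.MORPH_OPEN,np.ones((3,3),np.uint8)).astype(bool)
    q=W[m]; print("bat",len(q),q.min(0),q.max(0)); t=q[q[:,2]>np.percentile(q[:,2],97)-.009]
    v,u=np.nonzero(m); print("px",u.mean(),v.mean(), "endface mean",t.mean(0))
E
python3 - <<'E'
from iso import *
c=cam("wrist","w6"); np.savez("w6.npz",**c); iso(c); goto([.43,.365,.2],90)
E
```

```text
lid [293. 112.] 5552 [470.  364.4] [84.1 99. ] 81.8 0.0607
bat 610 [0.42145061 0.35898266 0.09221361] [0.45058616 0.38004034 0.12453941]
px 305.68524590163935 77.84754098360656 endface mean [0.43214112 0.36929466 0.11984098]
t7.42 pos [0.5339 0.3196 0.2849] jawyaw 89.9 q6 -1.20 F [ 0.8 -0.5 -0.3] w 0.0382
 d(mm) [104.6  45.8  83.8] rot(deg) [-0.4  0.4 -0.1]
```

View pics/w6.png

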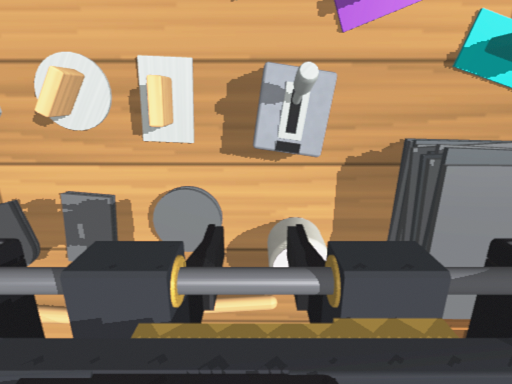

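```bash
cat >> iso.py <<'E'
PIV=np.array([.470,.3644,.033]); YAW=np.radians(-8.2)
def pose(f,ext):
    bx=np.array([np.cos(YAW),np.sin(YAW),0]); by=np.array([-np.sin(YAW),np.cos(YAW),0])
    b=np.sin(f-.45)*bx+np.cos(f-.45)*np.array([0,0,1])
    return PIV+b*(.079+ext), np.c_[np.cross(by,-b),by,-b]
def rows(L):
    o,p0,R=st()
    for f,e in L:
        p,R2=pose(f,e); print(f,e,(R.T@(p-p0)*1000).round(1),Ro.from_matrix(R.T@R2).as_rotvec(degrees=True).round(1))
def where():
    o,p,R=st(); bx=np.array([np.cos(YAW),np.sin(YAW),0]);by=np.array([-np.sin(YAW),np.cos(YAW),0]); d=p-PIV
    print("t%.2f"%o["time"],"p",p.round(4),"lean+.45: %.3f"%(np.arctan2(d@bx,d[2])+.45),"r-79: %.1f mm"%(np.hypot(d@bx,d[2])*1000-79),"side %.1f"%(d@by*1000),"F",np.round(o["ft_force"],1),"w %.4f"%o["grip_width"],"q",o["q"].round(2))
E
python3 -c "
from iso import *
rows([(0,.08),(0,.06),(0,0)])"
```

```text
0 0.08 [133.2  55.2 107.4] [  1.5 -25.3   8.1]
0 0.06 [124.7  54.1 125.4] [  1.5 -25.3   8.1]
0 0 [ 99.3  50.8 179.7] [  1.5 -25.3   8.1]
```

step_arm(
  targets=[
    {"dx": 0.033, "dy": 0.014, "dz": 0.015, "rx": 0.4, "ry": -6.3, "rz": 2},
    {"dx": 0.066, "dy": 0.028, "dz": 0.035, "rx": 0.8, "ry": -12.6, "rz": 4},
    {"dx": 0.1, "dy": 0.042, "dz": 0.06, "rx": 1.2, "ry": -19, "rz": 6},
    {"dx": 0.133, "dy": 0.055, "dz": 0.09, "rx": 1.5, "ry": -25.3, "rz": 8.1},
    {"dx": 0.133, "dy": 0.055, "dz": 0.107, "rx": 1.5, "ry": -25.3, "rz": 8.1},
  ],
)

```text
time: 8.05
position: [0.4001, 0.3737, 0.1764]
tool_rot: [0.069, 0.972, -0.016, 0.223]
ft_force: [0.4, 0.4, 0.3]
grip_width: 0.0388
```

```bash
python3 -c "
from iso import *
where();rows([(0,.06),(0,0.002)])
c=cam('wrist','w7')"
```

```text
t8.05 p [0.4001 0.3737 0.1764] lean+.45: -0.007 r-79: 80.8 mm side -0.8 F [0.4 0.4 0.3] w 0.0388 q [ 0.72  0.49  1.88 -0.66  0.57 -0.18]
0 0.06 [-1.1  0.8 20.8] [0.  0.1 0. ]
0 0.002 [-1.1  0.7 78.8] [0.  0.1 0. ]
```

View pics/w7.png

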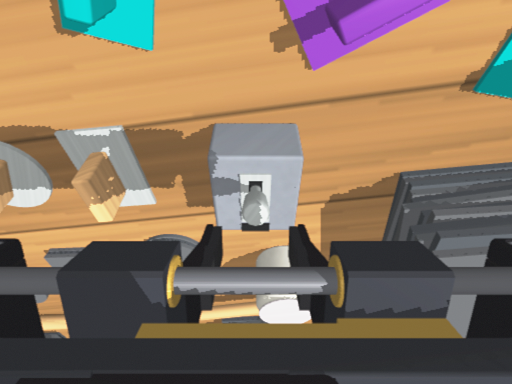

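step_arm(
  targets=[
    {"dx": -0.001, "dy": 0.001, "dz": 0.02, "rx": 0, "ry": 0, "rz": 0},
    {"dx": -0.001, "dy": 0.001, "dz": 0.04, "rx": 0, "ry": 0, "rz": 0},
    {"dx": -0.001, "dy": 0.001, "dz": 0.06, "rx": 0, "ry": 0, "rz": 0},
    {"dx": -0.001, "dy": 0.001, "dz": 0.079, "rx": 0, "ry": 0, "rz": 0},
    {"dx": -0.001, "dy": 0.001, "dz": 0.079, "rx": 0, "ry": 0, "rz": 0},
  ],
)

```text
time: 8.72
position: [0.4333, 0.3667, 0.1015]
tool_rot: [0.07, 0.973, -0.019, 0.22]
ft_force: [0.1, 0.6, -0.3]
grip_width: 0.039
```

step_arm(
  targets=[
    {"dx": 0, "dy": 0, "dz": 0, "rx": 0, "ry": 0, "rz": 0},
    {"dx": 0, "dy": 0, "dz": 0, "rx": 0, "ry": 0, "rz": 0},
    {"dx": 0, "dy": 0, "dz": 0, "rx": 0, "ry": 0, "rz": 0},
    {"dx": 0, "dy": 0, "dz": 0, "rx": 0, "ry": 0, "rz": 0},
    {"dx": 0, "dy": 0, "dz": 0, "rx": 0, "ry": 0, "rz": 0},
  ],
  gripper=0,
  force=40,
)

```text
time: 9.35
position: [0.4339, 0.3682, 0.1024]
tool_rot: [0.07, 0.973, -0.017, 0.221]
ft_force: [-1.3, 4.7, 5.5]
grip_width: 0.0197
```

```bash
python3 -c "
from iso import *
where();rows([(0,.013)])"
```

```text
t9.35 p [0.4339 0.3682 0.1024] lean+.45: -0.031 r-79: -0.7 mm side -1.4 F [-1.3  4.7  5.5] w 0.0197 q [ 0.67  0.64  1.89 -0.84  0.44 -0.02]
0 0.013 [ -2.4   1.4 -13.7] [-0.2 -0.2  0. ]
```

step_arm(
  targets=[
    {"dx": 0, "dy": 0, "dz": -0.004, "rx": 0, "ry": 0, "rz": 0},
    {"dx": -0.001, "dy": 0.001, "dz": -0.008, "rx": 0, "ry": 0, "rz": 0},
    {"dx": -0.001, "dy": 0.001, "dz": -0.011, "rx": 0, "ry": 0, "rz": 0},
    {"dx": -0.001, "dy": 0.001, "dz": -0.014, "rx": 0, "ry": 0, "rz": 0},
    {"dx": -0.001, "dy": 0.001, "dz": -0.014, "rx": 0, "ry": 0, "rz": 0},
  ],
)

```text
time: 9.98
position: [0.4284, 0.3693, 0.1152]
tool_rot: [0.07, 0.973, -0.018, 0.22]
ft_force: [2.1, 1.6, -6.1]
grip_width: 0.0193
```

```bash
python3 -c "
from iso import *
where();rows([(.1,.0135),(.2,.0135),(.3,.0135),(.4,.0135),(.5,.0135)])
c=cam('wrist','w8')"
```

```text
t9.97 p [0.4284 0.3693 0.1152] lean+.45: -0.021 r-79: 13.2 mm side -1.1 F [ 2.1  1.6 -6.1] w 0.0193 q [ 0.68  0.61  1.89 -0.8   0.46 -0.06]
0.1 0.0135 [-11.2   1.1   0.1] [-0.3  5.5  0. ]
0.2 0.0135 [-20.3   1.1   1.5] [-0.3 11.2  0. ]
0.3 0.0135 [-29.3   1.1   3.7] [-0.3 17.   0. ]
0.4 0.0135 [-38.    1.1   6.8] [-0.3 22.7 -0. ]
0.5 0.0135 [-46.3   1.1  10.8] [-0.3 28.4 -0. ]
```

View pics/w8.png

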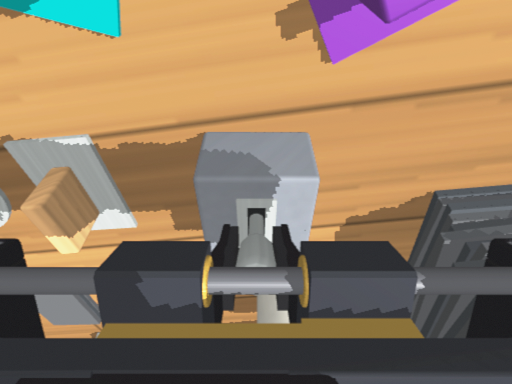

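step_arm(
  targets=[
    {"dx": -0.011, "dy": 0.001, "dz": 0.0, "rx": 0, "ry": 5.5, "rz": 0},
    {"dx": -0.0203, "dy": 0.001, "dz": 0.0015, "rx": 0, "ry": 11.2, "rz": 0},
    {"dx": -0.0293, "dy": 0.001, "dz": 0.0037, "rx": 0, "ry": 17, "rz": 0},
    {"dx": -0.038, "dy": 0.001, "dz": 0.0068, "rx": 0, "ry": 22.7, "rz": 0},
    {"dx": -0.0463, "dy": 0.001, "dz": 0.0108, "rx": 0, "ry": 28.4, "rz": 0},
  ],
)

```text
time: 10.65
position: [0.4727, 0.3631, 0.1248]
tool_rot: [0.072, 0.997, -0.001, -0.029]
ft_force: [-0.9, 0.6, -7.1]
grip_width: 0.0199
```

```bash
python3 -c "
from iso import *
where();rows([(.6,.0135),(.7,.0135),(.8,.0135),(.9,.0135),(.93,.0135)])"
```

```text
t10.65 p [0.4727 0.3631 0.1248] lean+.45: 0.481 r-79: 12.8 mm side -0.9 F [-0.9  0.6 -7.1] w 0.0199 q [ 0.45  0.66  1.57  0.03  0.96 -0.99]
0.6 0.0135 [-11.    0.9  -0.3] [-0.3  5.3 -0.1]
0.7 0.0135 [-20.1   0.9   1. ] [-0.3 11.  -0.1]
0.8 0.0135 [-29.1   0.9   3.2] [-0.3 16.8 -0.1]
0.9 0.0135 [-37.8   1.    6.3] [-0.3 22.5 -0.1]
0.93 0.0135 [-40.4   1.    7.4] [-0.3 24.2 -0.1]
```

step_arm(
  targets=[
    {"dx": -0.011, "dy": 0.001, "dz": -0.0003, "rx": 0, "ry": 5.3, "rz": 0},
    {"dx": -0.02, "dy": 0.001, "dz": 0.001, "rx": 0, "ry": 11, "rz": 0},
    {"dx": -0.029, "dy": 0.001, "dz": 0.0032, "rx": 0, "ry": 16.8, "rz": 0},
    {"dx": -0.0378, "dy": 0.001, "dz": 0.0063, "rx": 0, "ry": 22.5, "rz": 0},
    {"dx": -0.0385, "dy": 0.001, "dz": 0.0066, "rx": 0, "ry": 23, "rz": 0},
  ],
)

```text
time: 11.28
position: [0.5065, 0.3581, 0.1142]
tool_rot: [0.071, 0.97, 0.013, -0.234]
ft_force: [-6.6, 2.7, -2.9]
grip_width: 0.0195
```

```bash
python3 -c "
from iso import *
where();rows([(.9,.0135),(.9,0)])"
```

```text
t11.28 p [0.5065 0.3581 0.1142] lean+.45: 0.878 r-79: 10.2 mm side -1.0 F [-6.6  2.7 -2.9] w 0.0195 q [ 0.34  0.84  1.28  0.21  1.46 -1.15]
0.9 0.0135 [-1.9  1.  -3.3] [-0.4 -1.3 -0.3]
0.9 0 [-2.2  1.1 10.2] [-0.4 -1.3 -0.3]
```

step_arm(
  targets=[
    {"dx": -0.001, "dy": 0.001, "dz": 0.004, "rx": 0, "ry": 0, "rz": 0},
    {"dx": -0.001, "dy": 0.001, "dz": 0.007, "rx": 0, "ry": 0, "rz": 0},
    {"dx": -0.002, "dy": 0.001, "dz": 0.01, "rx": 0, "ry": 0, "rz": 0},
    {"dx": -0.002, "dy": 0.001, "dz": 0.01, "rx": 0, "ry": 0, "rz": 0},
    {"dx": -0.002, "dy": 0.001, "dz": 0.01, "rx": 0, "ry": 0, "rz": 0},
  ],
)

```text
time: 11.9
position: [0.5021, 0.3592, 0.105]
tool_rot: [0.071, 0.969, 0.012, -0.236]
ft_force: [-5.7, 0.1, -1.1]
grip_width: 0.0193
```

step_arm(
  targets=[
    {"dx": 0, "dy": 0, "dz": 0, "rx": 0, "ry": 0, "rz": 0},
    {"dx": 0, "dy": 0, "dz": 0, "rx": 0, "ry": 0, "rz": 0},
    {"dx": 0, "dy": 0, "dz": 0, "rx": 0, "ry": 0, "rz": 0},
    {"dx": 0, "dy": 0, "dz": 0, "rx": 0, "ry": 0, "rz": 0},
    {"dx": 0, "dy": 0, "dz": 0, "rx": 0, "ry": 0, "rz": 0},
  ],
  gripper=0.5,
)

```text
time: 12.52
position: [0.5024, 0.3591, 0.105]
tool_rot: [0.071, 0.969, 0.012, -0.235]
ft_force: [0.4, -0.5, -0.8]
grip_width: 0.0432
```

```bash
python3 -c "
from iso import *
where();rows([(.9,0.08)])"
```

```text
t12.53 p [0.5024 0.3591 0.105 ] lean+.45: 0.877 r-79: 0.2 mm side -0.6 F [ 0.4 -0.5 -0.8] w 0.0432 q [ 0.34  0.84  1.29  0.21  1.44 -1.16]
0.9 0.08 [  0.3  -0.1 -79.9] [-0.5 -1.5 -0.3]
```

Released; back off along the bat.

step_arm(
  targets=[
    {"dx": 0, "dy": 0, "dz": -0.02, "rx": 0, "ry": 0, "rz": 0},
    {"dx": 0, "dy": 0, "dz": -0.045, "rx": 0, "ry": 0, "rz": 0},
    {"dx": 0, "dy": 0, "dz": -0.075, "rx": 0, "ry": 0, "rz": 0},
    {"dx": 0, "dy": 0, "dz": -0.11, "rx": 0, "ry": 0, "rz": 0},
    {"dx": 0, "dy": 0, "dz": -0.13, "rx": 0, "ry": 0, "rz": 0},
  ],
)

```text
time: 13.15
position: [0.5628, 0.3517, 0.2223]
tool_rot: [0.071, 0.97, 0.013, -0.234]
ft_force: [0.2, -0.2, -0.2]
grip_width: 0.0434
```

```bash
python3 -c "
from iso import *
c=cam('wrist','w9'); iso(c);goto([.52,.32,.26],90)
print(pose(.9,.0185)[0])"
```

```text
lid [256. 165.] 5902 [470.9 364.4] [84. 98.] 81.8 0.0605
bat 498 [0.49043645 0.34853057 0.09518844] [0.51937257 0.36956855 0.12426719]
px 254.9558232931727 188.70883534136547 endface mean [0.50937801 0.35885383 0.11986768]
t13.20 pos [0.5646 0.3518 0.2243] jawyaw 81.7 q6 -1.13 F [1.6 0.4 0.9] w 0.0435
 d(mm) [ 51.3 -38.1 -13.8] rot(deg) [  1.6 -26.8  -8.2]
[0.51197556 0.35835123 0.12079359]
```

View pics/w9.png

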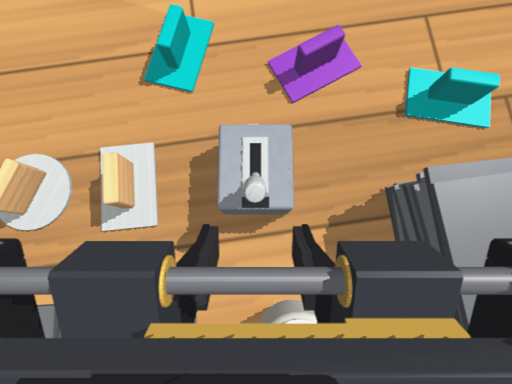

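```bash
python3 -c "
from iso import *
goto([.53,.20,.23],87.5)"
```

```text
t13.20 pos [0.5646 0.3518 0.2243] jawyaw 81.7 q6 -1.13 F [1.6 0.4 0.9] w 0.0435
 d(mm) [  13.1 -155.2    1.4] rot(deg) [  1.  -26.9  -5.8]
```

step_arm(
  targets=[
    {"dx": 0.003, "dy": -0.03, "dz": -0.005, "rx": 0.2, "ry": -6, "rz": -1},
    {"dx": 0.006, "dy": -0.065, "dz": -0.005, "rx": 0.4, "ry": -13, "rz": -2.5},
    {"dx": 0.01, "dy": -0.1, "dz": -0.005, "rx": 0.7, "ry": -20, "rz": -4},
    {"dx": 0.013, "dy": -0.135, "dz": 0, "rx": 1, "ry": -27, "rz": -5.8},
    {"dx": 0.013, "dy": -0.155, "dz": 0, "rx": 1, "ry": -27, "rz": -5.8},
  ],
  gripper=0.6,
  force=30,
)

```text
time: 13.82
position: [0.5269, 0.1992, 0.2308]
tool_rot: [0.021, 1.0, -0.0, -0.001]
ft_force: [-0.3, 0.2, -0.6]
grip_width: 0.0519
```

```bash
cat > pat.py <<'E'
from meas import *
def handles(c):
    for ce,a,P,r,z in comps(c,.048,.062,.055,40):
        (cx,cy),(w,h),an=r
        if not(.9*58<max(w,h)<68 and 14<min(w,h)<24): continue
        ang=(an if w>h else an+90); ang=(ang+90)%180-90
        hs=cv2.cvtColor(c["img"],cv2.COLOR_BGR2HSV)[int(ce[1]),int(ce[0])]
        print("handle px",ce.round(),"xy",np.round([cx,cy],1),"size",np.round([w,h],1),"ang %.1f"%ang,"hue",hs,"z",np.median(z).round(4))
E
python3 -c "
from pat import *
c=cam('wrist','w10'); handles(c)
goto([.459,.197,.15],87.5)"
```

```text
handle px [131. 105.] xy [448.1  75.6] size [19.3 59.7] ang -30.1 hue [ 23  89 246] z 0.0551
handle px [252. 110.] xy [459.  198.9] size [17.3 58.7] ang -2.1 hue [ 25  85 247] z 0.0552
t13.88 pos [0.5291 0.1974 0.2312] jawyaw 87.5 q6 -1.37 F [-1.  -1.6 -0.3] w 0.0525
 d(mm) [69.9 -3.4 81.2] rot(deg) [-0.1 -0.  -0. ]
```

step_arm(
  targets=[
    {"dx": 0.025, "dy": 0, "dz": 0.03, "rx": 0, "ry": 0, "rz": 0},
    {"dx": 0.05, "dy": 0.0, "dz": 0.06, "rx": 0, "ry": 0, "rz": 0},
    {"dx": 0.07, "dy": 0.0, "dz": 0.09, "rx": 0, "ry": 0, "rz": 0},
    {"dx": 0.07, "dy": 0.0, "dz": 0.12, "rx": 0, "ry": 0, "rz": 0},
    {"dx": 0.07, "dy": 0.0, "dz": 0.14, "rx": 0, "ry": 0, "rz": 0},
  ],
)

```text
time: 14.5
position: [0.461, 0.2009, 0.0894]
tool_rot: [0.023, 1.0, -0.001, -0.001]
ft_force: [0.8, 0.5, -0.5]
grip_width: 0.0522
```

```bash
python3 -c "
from pat import *
goto([.459,.198,.033],87.7)"
```

```text
t14.50 pos [0.461  0.2009 0.0894] jawyaw 87.4 q6 -1.33 F [ 0.8  0.5 -0.5] w 0.0522
 d(mm) [ 1.7 -2.9 56.4] rot(deg) [-0.1 -0.1 -0.3]
```

step_arm(
  targets=[
    {"dx": 0.002, "dy": -0.003, "dz": 0.015, "rx": 0, "ry": 0, "rz": 0},
    {"dx": 0.002, "dy": -0.003, "dz": 0.03, "rx": 0, "ry": 0, "rz": 0},
    {"dx": 0.002, "dy": -0.003, "dz": 0.045, "rx": 0, "ry": 0, "rz": 0},
    {"dx": 0.002, "dy": -0.003, "dz": 0.056, "rx": 0, "ry": 0, "rz": 0},
    {"dx": 0.002, "dy": -0.003, "dz": 0.056, "rx": 0, "ry": 0, "rz": 0},
  ],
)

```text
time: 15.12
position: [0.4584, 0.198, 0.0326]
tool_rot: [0.023, 1.0, -0.001, -0.002]
ft_force: [0.3, 0.2, -0.1]
grip_width: 0.0522
```

step_arm(
  targets=[
    {"dx": 0, "dy": 0, "dz": 0, "rx": 0, "ry": 0, "rz": 0},
    {"dx": 0, "dy": 0, "dz": 0, "rx": 0, "ry": 0, "rz": 0},
    {"dx": 0, "dy": 0, "dz": 0, "rx": 0, "ry": 0, "rz": 0},
    {"dx": 0, "dy": 0, "dz": 0, "rx": 0, "ry": 0, "rz": 0},
    {"dx": 0, "dy": 0, "dz": 0, "rx": 0, "ry": 0, "rz": 0},
  ],
  gripper=0,
  force=40,
)

```text
time: 15.75
position: [0.4585, 0.198, 0.0329]
tool_rot: [0.023, 1.0, -0.001, -0.001]
ft_force: [0.5, 0.5, 2.3]
grip_width: 0.0176
```

```bash
python3 -c "
from pat import *
goto([.6443,.0693,.11],85.1)"
```

```text
t15.75 pos [0.4585 0.198  0.0329] jawyaw 87.4 q6 -1.34 F [0.5 0.5 2.3] w 0.0176
 d(mm) [-191.3 -120.2  -77.4] rot(deg) [-0.1 -0.1  2.3]
```

step_arm(
  targets=[
    {"dx": 0, "dy": 0, "dz": -0.012, "rx": 0, "ry": 0, "rz": 0},
    {"dx": 0, "dy": 0, "dz": -0.03, "rx": 0, "ry": 0, "rz": 0},
    {"dx": 0, "dy": 0, "dz": -0.055, "rx": 0, "ry": 0, "rz": 0},
    {"dx": -0.01, "dy": -0.006, "dz": -0.077, "rx": 0, "ry": 0, "rz": 0.3},
    {"dx": -0.03, "dy": -0.02, "dz": -0.085, "rx": 0, "ry": 0, "rz": 0.7},
  ],
)

```text
time: 16.38
position: [0.4874, 0.1771, 0.1196]
tool_rot: [0.028, 1.0, -0.001, -0.001]
ft_force: [1.8, 0.1, -1.9]
grip_width: 0.0179
```

```bash
python3 -c "
from pat import *
goto([.6443,.0693,.11],85.1)"
```

```text
t16.38 pos [0.4874 0.1771 0.1196] jawyaw 86.8 q6 -1.38 F [ 1.8  0.1 -1.9] w 0.0179
 d(mm) [-162.8  -98.8    9.4] rot(deg) [-0.1 -0.1  1.7]
```

step_arm(
  targets=[
    {"dx": -0.035, "dy": -0.021, "dz": 0.0, "rx": 0, "ry": 0, "rz": 0.5},
    {"dx": -0.08, "dy": -0.049, "dz": 0.0, "rx": 0, "ry": 0, "rz": 1},
    {"dx": -0.125, "dy": -0.076, "dz": 0.002, "rx": 0, "ry": 0, "rz": 1.5},
    {"dx": -0.155, "dy": -0.093, "dz": 0.005, "rx": 0, "ry": 0, "rz": 1.7},
    {"dx": -0.163, "dy": -0.099, "dz": 0.009, "rx": 0, "ry": 0, "rz": 1.7},
  ],
)

```text
time: 17.0
position: [0.6462, 0.0674, 0.1106]
tool_rot: [0.044, 0.999, -0.001, -0.0]
ft_force: [-0.2, 1.3, -2.9]
grip_width: 0.0179
```

```bash
python3 -c "
from pat import *
c=cam('wrist','w11')
goto([.6443,.0693,.052],85.1)"
```

```text
t17.05 pos [0.6454 0.0674 0.1097] jawyaw 85.0 q6 -1.55 F [ 0.4 -0.2 -2.1] w 0.0178
 d(mm) [ 1.1  1.9 57.7] rot(deg) [-0.1 -0.1 -0.1]
```

View pics/w11.png

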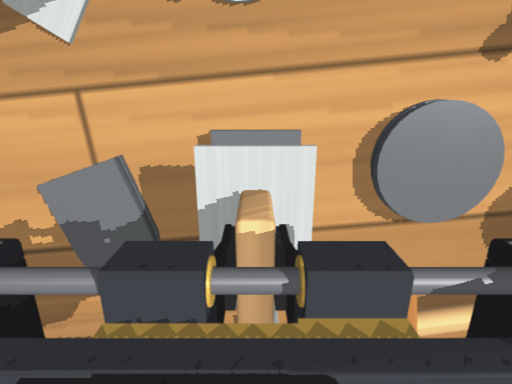

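step_arm(
  targets=[
    {"dx": 0.001, "dy": 0.001, "dz": 0.02, "rx": 0, "ry": 0, "rz": 0},
    {"dx": 0.001, "dy": 0.002, "dz": 0.037, "rx": 0, "ry": 0, "rz": 0},
    {"dx": 0.001, "dy": 0.002, "dz": 0.05, "rx": 0, "ry": 0, "rz": 0},
    {"dx": 0.001, "dy": 0.002, "dz": 0.056, "rx": 0, "ry": 0, "rz": 0},
    {"dx": 0.001, "dy": 0.002, "dz": 0.059, "rx": 0, "ry": 0, "rz": 0},
  ],
)

```text
time: 17.68
position: [0.6442, 0.0696, 0.0507]
tool_rot: [0.044, 0.999, -0.001, -0.001]
ft_force: [-1.9, -0.7, 4.8]
grip_width: 0.0179
```

```bash
python3 -c "
from pat import *
goto([.6443,.0693,.051],85.1)"
```

```text
t17.68 pos [0.6442 0.0696 0.0507] jawyaw 85.0 q6 -1.55 F [-1.9 -0.7  4.8] w 0.0179
 d(mm) [-0.1 -0.3 -0.3] rot(deg) [-0.1 -0.2 -0.1]
```

In contact (4.8 N up). Release and rise.

step_arm(
  targets=[
    {"dx": 0, "dy": 0, "dz": 0, "rx": 0, "ry": 0, "rz": 0},
    {"dx": 0, "dy": 0, "dz": 0, "rx": 0, "ry": 0, "rz": 0},
    {"dx": 0, "dy": 0, "dz": 0, "rx": 0, "ry": 0, "rz": 0},
    {"dx": 0, "dy": 0, "dz": 0, "rx": 0, "ry": 0, "rz": 0},
    {"dx": 0, "dy": 0, "dz": 0, "rx": 0, "ry": 0, "rz": 0},
  ],
  gripper=0.6,
)

```text
time: 18.3
position: [0.6443, 0.0696, 0.0508]
tool_rot: [0.044, 0.999, -0.001, -0.001]
ft_force: [-0.1, 0.6, 0.7]
grip_width: 0.0511
```

step_arm(
  targets=[
    {"dx": 0, "dy": 0, "dz": -0.02, "rx": 0, "ry": 0, "rz": 0},
    {"dx": 0, "dy": 0, "dz": -0.05, "rx": 0, "ry": 0, "rz": 0},
    {"dx": 0, "dy": 0, "dz": -0.1, "rx": 0, "ry": 0, "rz": 0},
    {"dx": 0, "dy": 0, "dz": -0.15, "rx": 0, "ry": 0, "rz": 0},
    {"dx": -0.0, "dy": 0, "dz": -0.18, "rx": 0, "ry": 0, "rz": 0},
  ],
)

```text
time: 18.92
position: [0.646, 0.0699, 0.2356]
tool_rot: [0.044, 0.999, -0.001, 0.002]
ft_force: [0.6, 0.1, -0.6]
grip_width: 0.0525
```

```bash
cat >> pat.py <<'E'
def tops(c,lo=.065,hi=.08,zp=.073):
    for ce,a,P,r,z in comps(c,lo,hi,zp,40):
        print("top px",ce.round(),a,np.round(r[0],1),np.round(r[1],1),round(r[2],1),np.median(z).round(4))
E
python3 -c "
from pat import *
c=cam('wrist','w12'); handles(c); print('placed'); tops(c); print('plate'); tops(c,.0205,.03,.023); print('stk'); tops(c,.013,.0205,.018)
goto([.53,.073,.23],60)"
```

```text
handle px [501. 171.] xy [669.2 341.4] size [63.8 17.9] ang 4.5 hue [ 26  16 113] z 0.0546
placed
top px [255. 174.] 939 [643.4  70.7] [17.5 59.5] 84.6 0.0732
top px [509. 180.] 196 [672.4 335.3] [43.   6.2] 9.3 0.0692
plate
top px [480.  14.] 154 [502.7 318.4] [24.9  7.6] 4.6 0.0251
top px [118.  27.] 52 [482.9 -61.7] [ 6.4 14.4] 36.9 0.0254
top px [ 5. 46.] 156 [ 489.  -185.7] [10.9 26.7] 81.7 0.0246
top px [256. 161.] 4189 [644.2  70.8] [ 70.1 109.6] 85.1 0.0235
top px [486. 157.] 350 [660.7 348.4] [23.5 71.9] 75.4 0.0254
top px [261. 261.] 230 [774.   66.4] [25.5 16.6] 85.1 0.0261
top px [262. 303.] 241 [841.5  63.1] [19.8 26.7] 85.1 0.025
stk
top px [475.  14.] 115 [501.5 316.6] [ 5.5 25.3] 85.3 0.0167
top px [ 8. 41.] 152 [ 483.4 -185.4] [35.8  7.5] 8.7 0.0166
top px [377. 140.] 5542 [629.4 217.8] [99.9 99.7] 89.6 0.0185
top px [480. 156.] 218 [659.  344.1] [17.1 63.1] 73.8 0.0172
top px [149. 182.] 4310 [660.3 -61.3] [104.8  71.8] 14.2 0.0183
top px [ 34. 175.] 4037 [ 642.4 -204.1] [ 73.4 103.6] 82.5 0.0183
top px [ 34. 262.] 98 [ 753.8 -239.5] [23.1 10.8] 85.1 0.0176
t18.98 pos [0.6478 0.0698 0.2394] jawyaw 85.0 q6 -1.55 F [0.4 0.1 2.6] w 0.0522
 d(mm) [117.7  -7.1   8.3] rot(deg) [ 0.   0.6 25. ]
```

View pics/w12.png

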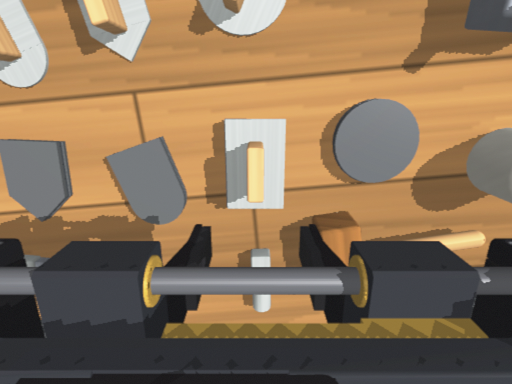

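```bash
python3 -c "
from pat import *
goto([.518,.034,.20],60)"
```

```text
t18.98 pos [0.6478 0.0698 0.2394] jawyaw 85.0 q6 -1.55 F [0.4 0.1 2.6] w 0.0522
 d(mm) [126.6 -47.   38.2] rot(deg) [ 0.   0.6 25. ]
```

step_arm(
  targets=[
    {"dx": 0.03, "dy": -0.011, "dz": 0.01, "rx": 0, "ry": 0.2, "rz": 6},
    {"dx": 0.065, "dy": -0.024, "dz": 0.02, "rx": 0, "ry": 0.4, "rz": 13},
    {"dx": 0.1, "dy": -0.037, "dz": 0.03, "rx": 0, "ry": 0.6, "rz": 20},
    {"dx": 0.127, "dy": -0.047, "dz": 0.035, "rx": 0, "ry": 0.6, "rz": 25},
    {"dx": 0.127, "dy": -0.047, "dz": 0.038, "rx": 0, "ry": 0.6, "rz": 25},
  ],
)

```text
time: 19.6
position: [0.5154, 0.034, 0.2005]
tool_rot: [0.259, 0.966, 0.0, -0.001]
ft_force: [0.5, -0.0, -0.5]
grip_width: 0.0523
```

```bash
python3 -c "
from pat import *
c=cam('wrist','w13'); handles(c); print('plate');tops(c,.002,.012,.005)
goto([.449,.074,.10],60)"
```

```text
handle px [255. 100.] xy [448.2  73.7] size [17.3 59.2] ang -30.4 hue [ 22  95 245] z 0.0552
handle px [135. 181.] xy [455.5 -67.6] size [59.1 20.3] ang 8.4 hue [ 21 104 241] z 0.055
plate
top px [492.  16.] 202 [496.3 319.9] [ 6.2 32.4] 83.0 0.0077
top px [255.  98.] 5702 [448.4  73.8] [98.8 99.2] 60.1 0.0054
top px [156. 162.] 2613 [461.1 -67.8] [104.2  71.6] 9.2 0.0053
top px [427. 140.] 77 [581.  220.5] [ 5.2 23.4] 0.1 0.006
top px [405. 164.] 184 [594.9 187. ] [ 9.8 48.5] 41.3 0.0065
top px [ 74. 218.] 1860 [ 470.2 -197. ] [88.6 71.4] 16.0 0.0054
t19.65 pos [0.5174 0.0339 0.2005] jawyaw 60.0 q6 -1.20 F [ 0.5 -0.1  0. ] w 0.0521
 d(mm) [ 79.3   0.4 100.5] rot(deg) [0.1 0.  0. ]
```

Disc handle at (448.3, 73.7), yaw −30.3.

step_arm(
  targets=[
    {"dx": 0.025, "dy": 0, "dz": 0.025, "rx": 0, "ry": 0, "rz": 0},
    {"dx": 0.05, "dy": 0.0, "dz": 0.05, "rx": 0, "ry": 0, "rz": 0},
    {"dx": 0.075, "dy": 0.0, "dz": 0.08, "rx": 0, "ry": 0, "rz": 0},
    {"dx": 0.08, "dy": 0.0, "dz": 0.11, "rx": 0, "ry": 0, "rz": 0},
    {"dx": 0.08, "dy": 0.0, "dz": 0.118, "rx": 0, "ry": 0, "rz": 0},
  ],
)

```text
time: 20.27
position: [0.4491, 0.0744, 0.0814]
tool_rot: [0.258, 0.966, 0.001, -0.0]
ft_force: [-0.2, 0.2, 0.8]
grip_width: 0.0521
```

```bash
python3 -c "
from pat import *
goto([.4483,.0737,.033],59.7)"
```

```text
t20.27 pos [0.4491 0.0744 0.0814] jawyaw 60.1 q6 -1.13 F [-0.2  0.2  0.8] w 0.0521
 d(mm) [ 0.3 -1.1 48.4] rot(deg) [ 0.1 -0.   0.4]
```

step_arm(
  targets=[
    {"dx": 0, "dy": -0.001, "dz": 0.015, "rx": 0, "ry": 0, "rz": 0.4},
    {"dx": 0, "dy": -0.001, "dz": 0.03, "rx": 0, "ry": 0, "rz": 0.4},
    {"dx": 0, "dy": -0.001, "dz": 0.042, "rx": 0, "ry": 0, "rz": 0.4},
    {"dx": 0, "dy": -0.001, "dz": 0.048, "rx": 0, "ry": 0, "rz": 0.4},
    {"dx": 0, "dy": -0.001, "dz": 0.048, "rx": 0, "ry": 0, "rz": 0.4},
  ],
)

```text
time: 20.9
position: [0.449, 0.0736, 0.0333]
tool_rot: [0.261, 0.965, 0.001, 0.0]
ft_force: [0.5, 0.2, -0.1]
grip_width: 0.052
```

step_arm(
  targets=[
    {"dx": 0, "dy": 0, "dz": 0, "rx": 0, "ry": 0, "rz": 0},
    {"dx": 0, "dy": 0, "dz": 0, "rx": 0, "ry": 0, "rz": 0},
    {"dx": 0, "dy": 0, "dz": 0, "rx": 0, "ry": 0, "rz": 0},
    {"dx": 0, "dy": 0, "dz": 0, "rx": 0, "ry": 0, "rz": 0},
    {"dx": 0, "dy": 0, "dz": 0, "rx": 0, "ry": 0, "rz": 0},
  ],
  gripper=0,
  force=40,
)

```text
time: 21.52
position: [0.4489, 0.0735, 0.0334]
tool_rot: [0.261, 0.965, 0.001, -0.0]
ft_force: [-1.0, 1.0, 1.8]
grip_width: 0.0176
```

```bash
python3 -c "
from pat import *
goto([.629,.2174,.12],60)"
```

```text
t21.52 pos [0.4489 0.0735 0.0334] jawyaw 59.7 q6 -1.13 F [-1.   1.   1.8] w 0.0176
 d(mm) [-83.  215.1 -86.4] rot(deg) [ 0.1 -0.  -0.3]
```

step_arm(
  targets=[
    {"dx": 0, "dy": 0, "dz": -0.012, "rx": 0, "ry": 0, "rz": 0},
    {"dx": 0, "dy": 0, "dz": -0.03, "rx": 0, "ry": 0, "rz": 0},
    {"dx": 0, "dy": 0, "dz": -0.055, "rx": 0, "ry": 0, "rz": 0},
    {"dx": -0.005, "dy": 0.013, "dz": -0.08, "rx": 0, "ry": 0, "rz": 0},
    {"dx": -0.015, "dy": 0.04, "dz": -0.087, "rx": 0, "ry": 0, "rz": 0},
  ],
)

```text
time: 22.15
position: [0.4818, 0.1004, 0.1224]
tool_rot: [0.262, 0.965, 0.001, 0.0]
ft_force: [1.1, 0.5, -2.2]
grip_width: 0.0178
```

step_arm(
  targets=[
    {"dx": -0.015, "dy": 0.04, "dz": 0, "rx": 0, "ry": 0, "rz": 0},
    {"dx": -0.034, "dy": 0.088, "dz": 0, "rx": 0, "ry": 0, "rz": 0},
    {"dx": -0.053, "dy": 0.137, "dz": 0, "rx": 0, "ry": 0, "rz": 0},
    {"dx": -0.066, "dy": 0.17, "dz": 0, "rx": 0, "ry": 0, "rz": 0},
    {"dx": -0.068, "dy": 0.175, "dz": 0, "rx": 0, "ry": 0, "rz": 0},
  ],
)

```text
time: 22.78
position: [0.6303, 0.2186, 0.1229]
tool_rot: [0.261, 0.965, 0.001, 0.001]
ft_force: [0.9, -0.9, -2.2]
grip_width: 0.0177
```

```bash
python3 -c "
from pat import *
c=cam('wrist','w14')
goto([.629,.2174,.051],60)"
```

```text
t22.82 pos [0.6293 0.2181 0.1226] jawyaw 59.7 q6 -0.88 F [ 0.9  0.3 -2.6] w 0.0175
 d(mm) [-0.1 -0.8 71.6] rot(deg) [ 0.1  0.  -0.3]
```

View pics/w14.png

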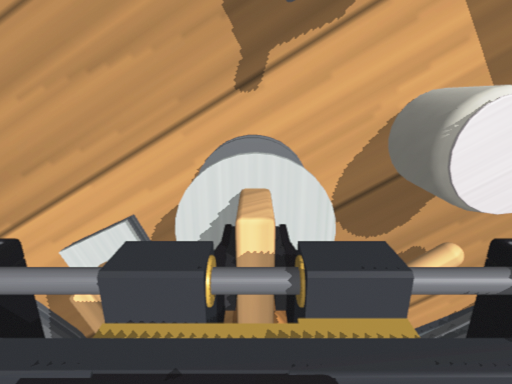

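Held level over the disc stack; lower and release.

step_arm(
  targets=[
    {"dx": 0, "dy": -0.001, "dz": 0.025, "rx": 0, "ry": 0, "rz": 0},
    {"dx": 0, "dy": -0.001, "dz": 0.047, "rx": 0, "ry": 0, "rz": 0},
    {"dx": 0, "dy": -0.001, "dz": 0.062, "rx": 0, "ry": 0, "rz": 0},
    {"dx": 0, "dy": -0.001, "dz": 0.069, "rx": 0, "ry": 0, "rz": 0},
    {"dx": 0, "dy": -0.001, "dz": 0.072, "rx": 0, "ry": 0, "rz": 0},
  ],
)

```text
time: 23.45
position: [0.6282, 0.2168, 0.0514]
tool_rot: [0.261, 0.965, 0.0, -0.0]
ft_force: [-6.0, -1.6, 12.5]
grip_width: 0.0176
```

step_arm(
  targets=[
    {"dx": 0, "dy": 0, "dz": 0, "rx": 0, "ry": 0, "rz": 0},
    {"dx": 0, "dy": 0, "dz": 0, "rx": 0, "ry": 0, "rz": 0},
    {"dx": 0, "dy": 0, "dz": 0, "rx": 0, "ry": 0, "rz": 0},
    {"dx": 0, "dy": 0, "dz": 0, "rx": 0, "ry": 0, "rz": 0},
    {"dx": 0, "dy": 0, "dz": 0, "rx": 0, "ry": 0, "rz": 0},
  ],
)

```text
time: 24.08
position: [0.6282, 0.2169, 0.0515]
tool_rot: [0.261, 0.965, 0.0, -0.0]
ft_force: [-0.4, -0.1, -1.7]
grip_width: 0.0176
```

step_arm(
  targets=[
    {"dx": 0, "dy": 0, "dz": 0.0005, "rx": 0, "ry": 0, "rz": 0},
    {"dx": 0, "dy": 0, "dz": 0.0005, "rx": 0, "ry": 0, "rz": 0},
    {"dx": 0, "dy": 0, "dz": 0.0005, "rx": 0, "ry": 0, "rz": 0},
    {"dx": 0, "dy": 0, "dz": 0.0005, "rx": 0, "ry": 0, "rz": 0},
    {"dx": 0, "dy": 0, "dz": 0.0005, "rx": 0, "ry": 0, "rz": 0},
  ],
  gripper=0.6,
)

```text
time: 24.7
position: [0.6283, 0.2169, 0.051]
tool_rot: [0.261, 0.965, 0.0, -0.0]
ft_force: [0.4, 1.5, -0.7]
grip_width: 0.0509
```

step_arm(
  targets=[
    {"dx": 0, "dy": 0, "dz": -0.02, "rx": 0, "ry": 0, "rz": 0},
    {"dx": 0, "dy": 0, "dz": -0.05, "rx": 0, "ry": 0, "rz": 0},
    {"dx": 0, "dy": 0, "dz": -0.1, "rx": 0, "ry": 0, "rz": 0},
    {"dx": 0, "dy": 0, "dz": -0.15, "rx": 0, "ry": 0, "rz": 0},
    {"dx": 0, "dy": 0, "dz": -0.18, "rx": 0, "ry": 0, "rz": 0},
  ],
)

```text
time: 25.32
position: [0.6295, 0.2171, 0.236]
tool_rot: [0.261, 0.965, 0.001, 0.003]
ft_force: [0.5, -0.9, 0.1]
grip_width: 0.0524
```

```bash
python3 -c "
from pat import *
c=cam('wrist','w15'); handles(c); print('placed'); tops(c); print('plate'); tops(c,.0205,.03,.023); print('stk'); tops(c,.013,.0205,.018)
goto([.54,-.075,.22],98.5)"
```

```text
handle px [296.   8.] xy [515.3 336.9] size [53.8 18.5] ang 59.9 hue [110  20 113] z 0.0595
handle px [371. 120.] xy [643.7 352.8] size [15.1 58.9] ang -43.9 hue [ 26  16 110] z 0.0554
placed
top px [386. 123.] 972 [653.3 362.8] [44.4 82.3] 46.0 0.0751
top px [254. 174.] 936 [627.4 218.5] [17.2 59.5] 59.8 0.0732
top px [141. 234.] 259 [620.9  76.9] [23.3 18.3] 59.7 0.0728
plate
top px [507.  15.] 158 [624.6 529.4] [ 5.1 37.7] 87.8 0.0236
top px [254. 162.] 4194 [627.4 218.8] [99.3 97.2] 57.4 0.0235
top px [158. 214.] 2097 [631.9  72.3] [71.7 84.8] 85.0 0.0234
top px [455. 247.] 75 [856.2 392.2] [15.5 10.3] 59.7 0.0267
top px [218. 313.] 480 [788.9  65. ] [29.9 47.7] 86.3 0.026
stk
top px [502.  36.] 839 [647.9 523.5] [12.8 95.6] 87.0 0.018
t25.38 pos [0.6314 0.2175 0.2399] jawyaw 59.7 q6 -0.88 F [-0.1  0.2  1.5] w 0.0520
 d(mm) [ -68.3 -298.8   18. ] rot(deg) [  0.3   0.7 -38.8]
```

View pics/w15.png

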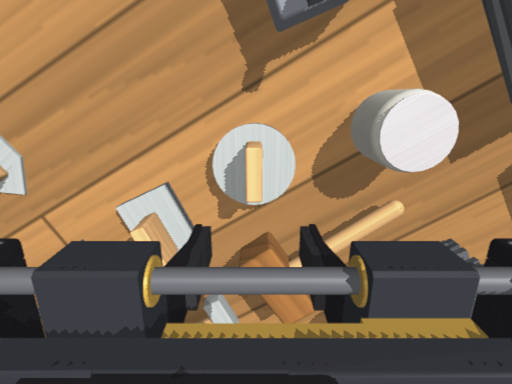

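```bash
python3 -c "
from pat import *
goto([.535,-.056,.21],98.5)"
```

```text
t25.38 pos [0.6314 0.2175 0.2399] jawyaw 59.7 q6 -0.88 F [-0.1  0.2  1.5] w 0.0520
 d(mm) [ -54.4 -285.    28. ] rot(deg) [  0.3   0.7 -38.8]
```

step_arm(
  targets=[
    {"dx": -0.01, "dy": -0.055, "dz": 0.006, "rx": 0, "ry": 0.2, "rz": -8},
    {"dx": -0.021, "dy": -0.112, "dz": 0.012, "rx": 0, "ry": 0.4, "rz": -16},
    {"dx": -0.032, "dy": -0.17, "dz": 0.018, "rx": 0.2, "ry": 0.6, "rz": -24},
    {"dx": -0.043, "dy": -0.228, "dz": 0.024, "rx": 0.3, "ry": 0.7, "rz": -32},
    {"dx": -0.054, "dy": -0.285, "dz": 0.028, "rx": 0.3, "ry": 0.7, "rz": -38.8},
  ],
)

```text
time: 26.0
position: [0.534, -0.0574, 0.2106]
tool_rot: [-0.077, 0.997, -0.0, 0.0]
ft_force: [0.9, -0.0, 0.0]
grip_width: 0.0523
```

step_arm(
  targets=[
    {"dx": 0, "dy": 0, "dz": 0, "rx": 0, "ry": 0, "rz": 0},
    {"dx": 0, "dy": 0, "dz": 0, "rx": 0, "ry": 0, "rz": 0},
    {"dx": 0, "dy": 0, "dz": 0, "rx": 0, "ry": 0, "rz": 0},
    {"dx": 0, "dy": 0, "dz": 0, "rx": 0, "ry": 0, "rz": 0},
    {"dx": 0, "dy": 0, "dz": 0, "rx": 0, "ry": 0, "rz": 0},
  ],
)

```text
time: 26.62
position: [0.5342, -0.0565, 0.2106]
tool_rot: [-0.077, 0.997, -0.0, 0.0]
ft_force: [0.8, -0.1, 1.1]
grip_width: 0.0523
```

```bash
python3 -c "
from pat import *
c=cam('wrist','w16'); handles(c); print('plate');tops(c,.002,.012,.005)
goto([.4555,-.068,.09],98.5)"
```

```text
handle px [119.  93.] xy [ 471.8 -196.2] size [59.4 19.7] ang 14.9 hue [ 22  95 245] z 0.0551
handle px [254.  97.] xy [455.2 -69.5] size [59.1 17.4] ang 8.4 hue [ 24  87 246] z 0.0552
plate
top px [16. 73.] 439 [ 471.8 -328.9] [ 6.6 88.1] 81.0 0.008
top px [144.  96.] 3728 [ 478.3 -196.2] [105.1  71.1] 15.0 0.0053
top px [254.  93.] 4049 [459.8 -69. ] [101.6  70.1] 8.6 0.0054
top px [ 46. 197.] 362 [ 609.6 -303.2] [75.   8.7] 28.4 0.0069
top px [234. 225.] 146 [609.6 -70.6] [ 4.1 59.8] 14.1 0.0062
top px [  2. 233.] 53 [ 666.8 -359.4] [ 7.4 13.2] 84.9 0.005
top px [452. 237.] 123 [583.  206.4] [ 8.  36.6] 17.0 0.0061
t26.68 pos [ 0.5342 -0.0567  0.2106] jawyaw 98.9 q6 -2.04 F [ 0.2 -0.   0.1] w 0.0523
 d(mm) [ 79.5   1.  120.6] rot(deg) [-0.   0.   0.4]
```

View pics/w16.png

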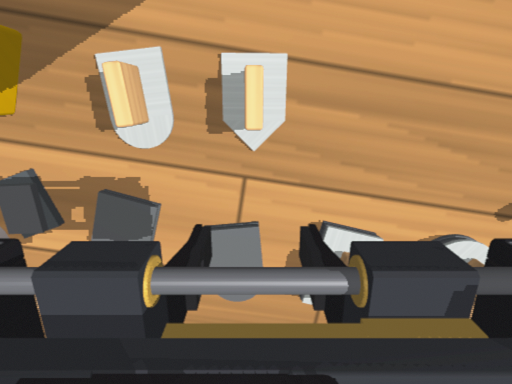

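step_arm(
  targets=[
    {"dx": 0.025, "dy": 0, "dz": 0.03, "rx": 0, "ry": 0, "rz": 0.4},
    {"dx": 0.05, "dy": 0.0, "dz": 0.06, "rx": 0, "ry": 0, "rz": 0.4},
    {"dx": 0.075, "dy": 0.0, "dz": 0.09, "rx": 0, "ry": 0, "rz": 0.4},
    {"dx": 0.08, "dy": 0.0, "dz": 0.118, "rx": 0, "ry": 0, "rz": 0.4},
    {"dx": 0.08, "dy": 0.0, "dz": 0.125, "rx": 0, "ry": 0, "rz": 0.4},
  ],
)

```text
time: 27.3
position: [0.4542, -0.0687, 0.0843]
tool_rot: [-0.074, 0.997, 0.0, -0.001]
ft_force: [0.0, -0.0, 0.3]
grip_width: 0.0521
```

```bash
python3 -c "
from pat import *
goto([.4552,-.069,.033],98.5)"
```

```text
t27.30 pos [ 0.4542 -0.0687  0.0843] jawyaw 98.4 q6 -2.11 F [ 0.  -0.   0.3] w 0.0521
 d(mm) [-1.1 -0.5 51.3] rot(deg) [ 0.  -0.1 -0.1]
```

step_arm(
  targets=[
    {"dx": -0.001, "dy": 0, "dz": 0.015, "rx": 0, "ry": 0, "rz": 0},
    {"dx": -0.001, "dy": 0, "dz": 0.03, "rx": 0, "ry": 0, "rz": 0},
    {"dx": -0.001, "dy": 0, "dz": 0.043, "rx": 0, "ry": 0, "rz": 0},
    {"dx": -0.001, "dy": 0, "dz": 0.051, "rx": 0, "ry": 0, "rz": 0},
    {"dx": -0.001, "dy": 0, "dz": 0.051, "rx": 0, "ry": 0, "rz": 0},
  ],
)

```text
time: 27.92
position: [0.455, -0.0684, 0.0329]
tool_rot: [-0.074, 0.997, 0.001, -0.002]
ft_force: [0.1, -0.4, 0.5]
grip_width: 0.0524
```

step_arm(
  targets=[
    {"dx": 0, "dy": 0, "dz": 0, "rx": 0, "ry": 0, "rz": 0},
    {"dx": 0, "dy": 0, "dz": 0, "rx": 0, "ry": 0, "rz": 0},
    {"dx": 0, "dy": 0, "dz": 0, "rx": 0, "ry": 0, "rz": 0},
    {"dx": 0, "dy": 0, "dz": 0, "rx": 0, "ry": 0, "rz": 0},
    {"dx": 0, "dy": 0, "dz": 0, "rx": 0, "ry": 0, "rz": 0},
  ],
  gripper=0,
  force=40,
)

```text
time: 28.55
position: [0.4553, -0.0686, 0.0331]
tool_rot: [-0.074, 0.997, 0.0, -0.001]
ft_force: [-0.5, -0.6, 1.7]
grip_width: 0.0177
```

```bash
python3 -c "
from pat import *
goto([.6361,-.2036,.12],82.7)"
```

```text
t28.55 pos [ 0.4553 -0.0686  0.0331] jawyaw 98.5 q6 -2.11 F [-0.5 -0.6  1.7] w 0.0177
 d(mm) [-158.8 -160.1  -87.3] rot(deg) [ 0.  -0.1 15.8]
```

step_arm(
  targets=[
    {"dx": 0, "dy": 0, "dz": -0.012, "rx": 0, "ry": 0, "rz": 0},
    {"dx": 0, "dy": 0, "dz": -0.03, "rx": 0, "ry": 0, "rz": 0},
    {"dx": 0, "dy": 0, "dz": -0.055, "rx": 0, "ry": 0, "rz": 0},
    {"dx": -0.013, "dy": -0.013, "dz": -0.08, "rx": 0, "ry": 0, "rz": 1},
    {"dx": -0.035, "dy": -0.035, "dz": -0.087, "rx": 0, "ry": 0, "rz": 3},
  ],
)

```text
time: 29.18
position: [0.4948, -0.0976, 0.122]
tool_rot: [-0.048, 0.999, 0.0, -0.001]
ft_force: [0.2, -0.1, -3.2]
grip_width: 0.0175
```

```bash
python3 -c "
from pat import *
goto([.6361,-.2036,.12],82.7)"
```

```text
t29.18 pos [ 0.4948 -0.0976  0.122 ] jawyaw 95.4 q6 -2.08 F [ 0.2 -0.1 -3.2] w 0.0175
 d(mm) [-130.6 -118.9    1.7] rot(deg) [ 0.  -0.1 12.7]
```

step_arm(
  targets=[
    {"dx": -0.032, "dy": -0.029, "dz": 0, "rx": 0, "ry": 0, "rz": 3},
    {"dx": -0.07, "dy": -0.064, "dz": 0, "rx": 0, "ry": 0, "rz": 7},
    {"dx": -0.107, "dy": -0.097, "dz": 0, "rx": 0, "ry": 0, "rz": 10},
    {"dx": -0.126, "dy": -0.115, "dz": 0.001, "rx": 0, "ry": 0, "rz": 12.5},
    {"dx": -0.131, "dy": -0.119, "dz": 0.002, "rx": 0, "ry": 0, "rz": 12.7},
  ],
)

```text
time: 29.8
position: [0.6371, -0.2045, 0.1196]
tool_rot: [0.064, 0.998, 0.0, -0.001]
ft_force: [0.5, 0.2, -2.0]
grip_width: 0.0178
```

```bash
python3 -c "
from pat import *
c=cam('wrist','w17')
goto([.6361,-.2036,.0508],82.7)"
```

```text
t29.85 pos [ 0.6366 -0.204   0.1193] jawyaw 82.7 q6 -1.92 F [ 0.6  0.2 -1.4] w 0.0175
 d(mm) [ 0.4  0.3 68.5] rot(deg) [ 0.  -0.2  0. ]
```

View pics/w17.png

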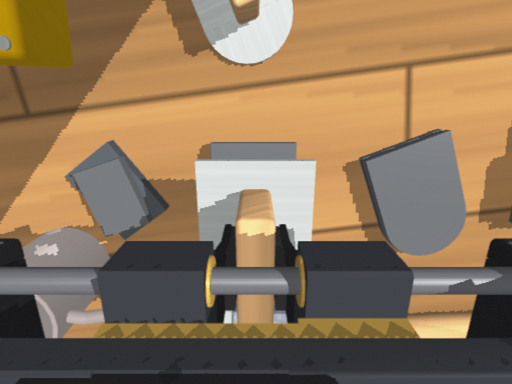

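step_arm(
  targets=[
    {"dx": 0, "dy": 0, "dz": 0.025, "rx": 0, "ry": 0, "rz": 0},
    {"dx": 0, "dy": 0, "dz": 0.045, "rx": 0, "ry": 0, "rz": 0},
    {"dx": 0, "dy": 0, "dz": 0.06, "rx": 0, "ry": 0, "rz": 0},
    {"dx": 0, "dy": 0, "dz": 0.066, "rx": 0, "ry": 0, "rz": 0},
    {"dx": 0, "dy": 0, "dz": 0.0687, "rx": 0, "ry": 0, "rz": 0},
  ],
)

```text
time: 30.48
position: [0.6358, -0.2034, 0.0512]
tool_rot: [0.063, 0.998, 0.001, -0.002]
ft_force: [-3.0, 2.6, 11.3]
grip_width: 0.0179
```

```bash
python3 -c "
from pat import *
goto([.6361,-.2036,.0508],82.7)"
```

```text
t30.48 pos [ 0.6358 -0.2034  0.0512] jawyaw 82.8 q6 -1.92 F [-3.   2.6 11.3] w 0.0179
 d(mm) [-0.3 -0.1  0.4] rot(deg) [ 0.1 -0.3  0.1]
```

step_arm(
  targets=[
    {"dx": 0, "dy": 0, "dz": 0, "rx": 0, "ry": 0, "rz": 0},
    {"dx": 0, "dy": 0, "dz": 0, "rx": 0, "ry": 0, "rz": 0},
    {"dx": 0, "dy": 0, "dz": 0, "rx": 0, "ry": 0, "rz": 0},
    {"dx": 0, "dy": 0, "dz": 0, "rx": 0, "ry": 0, "rz": 0},
    {"dx": 0, "dy": 0, "dz": 0, "rx": 0, "ry": 0, "rz": 0},
  ],
  gripper=0.6,
)

```text
time: 31.1
position: [0.6359, -0.2035, 0.0512]
tool_rot: [0.063, 0.998, 0.001, -0.002]
ft_force: [-0.5, 0.1, 0.1]
grip_width: 0.051
```

step_arm(
  targets=[
    {"dx": 0, "dy": 0, "dz": -0.02, "rx": 0, "ry": 0, "rz": 0},
    {"dx": 0, "dy": 0, "dz": -0.05, "rx": 0, "ry": 0, "rz": 0},
    {"dx": 0, "dy": 0, "dz": -0.1, "rx": 0, "ry": 0, "rz": 0},
    {"dx": 0, "dy": 0, "dz": -0.15, "rx": 0, "ry": 0, "rz": 0},
    {"dx": 0, "dy": 0, "dz": -0.18, "rx": 0, "ry": 0, "rz": 0},
  ],
)

```text
time: 31.72
position: [0.6378, -0.2043, 0.2362]
tool_rot: [0.063, 0.998, -0.001, 0.001]
ft_force: [-0.1, 0.3, -0.5]
grip_width: 0.0518
```

```bash
python3 -c "
from pat import *
c=cam('wrist','w18'); handles(c); print('placed'); tops(c); print('plate'); tops(c,.0205,.03,.023); print('stk'); tops(c,.013,.0205,.018)
goto([.55,-.175,.20],104.8)"
```

```text
handle px [119. 213.] xy [ 664.5 -367.9] size [58.  18.3] ang 45.0 hue [ 10  17 221] z 0.0549
placed
top px [508. 163.] 241 [650.9  56.6] [44.2  8.1] 7.0 0.0695
top px [256. 174.] 930 [ 634.1 -202.4] [17.2 59.4] 82.9 0.0732
top px [112. 220.] 409 [ 665.4 -367.7] [61.3 20.8] 44.1 0.0725
top px [ 66. 234.] 162 [ 674.2 -420.2] [ 9.3 33.6] 67.6 0.0721
plate
top px [119.  19.] 138 [ 461.8 -326. ] [ 4.1 35.8] 80.6 0.025
top px [476. 142.] 3511 [643.8  69.5] [ 72.  110.8] 85.9 0.0236
top px [256. 157.] 3007 [ 635.1 -202.2] [70.1 89.9] 82.8 0.0234
top px [155. 166.] 1685 [ 622.3 -323.3] [59.8 42.8] 11.5 0.0224
top px [142. 216.] 297 [ 681.1 -360.7] [74.3 23.6] 40.9 0.0248
top px [256. 205.] 89 [ 686.9 -208.9] [17.6  9.4] 82.9 0.0231
top px [ 91. 229.] 116 [ 692.7 -424.5] [34.   9.5] 8.4 0.025
top px [  2. 232.] 62 [ 680.6 -538.9] [ 6.3 19.3] 69.0 0.0239
top px [472. 250.] 575 [786.9  65.2] [29.  44.9] 87.1 0.0263
top px [307. 314.] 127 [ 857.9 -158.7] [48.6  7.4] 88.6 0.0252
stk
top px [453. 142.] 458 [640.8  34.2] [  6.7 109.3] 85.1 0.0177
top px [370. 165.] 4507 [659.6 -62.7] [105.7  71.4] 14.4 0.0184
top px [  5. 225.] 125 [ 673.1 -538. ] [38.3  7.5] 0.8 0.017
top px [ 96. 230.] 96 [ 696.3 -421.4] [34.7  8.6] 16.7 0.0167
top px [459. 244.] 77 [777.3  52.4] [ 5.7 28.1] 82.6 0.0169
top px [218. 251.] 48 [ 748.3 -268.5] [12.2  9. ] 82.9 0.018
top px [254. 258.] 695 [ 763.  -224.9] [73.  24.4] 82.9 0.0179
top px [166. 258.] 60 [ 749.5 -338.1] [11.6 10.7] 82.9 0.0177
top px [246. 316.] 610 [ 855.5 -233.8] [149.5  13. ] 88.6 0.0178
t31.77 pos [ 0.6395 -0.2051  0.24  ] jawyaw 82.8 q6 -1.92 F [1.2 0.3 2.4] w 0.0523
 d(mm) [92.9 18.7 39.3] rot(deg) [ -0.3   0.4 -22. ]
```

View pics/w18.png

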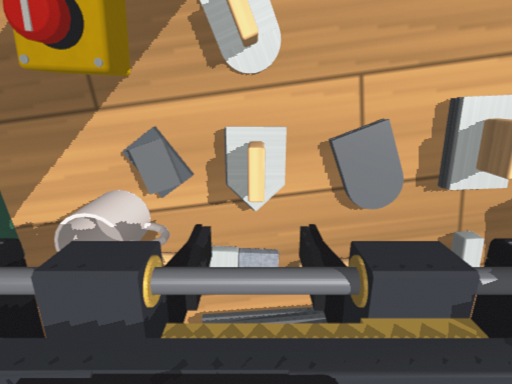

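step_arm(
  targets=[
    {"dx": 0.02, "dy": 0.004, "dz": 0.007, "rx": 0, "ry": 0, "rz": -5},
    {"dx": 0.045, "dy": 0.009, "dz": 0.015, "rx": 0, "ry": 0.2, "rz": -11},
    {"dx": 0.07, "dy": 0.014, "dz": 0.025, "rx": -0.2, "ry": 0.4, "rz": -17},
    {"dx": 0.09, "dy": 0.018, "dz": 0.034, "rx": -0.3, "ry": 0.4, "rz": -22},
    {"dx": 0.093, "dy": 0.018, "dz": 0.034, "rx": -0.3, "ry": 0.4, "rz": -22},
  ],
)

```text
time: 32.4
position: [0.5482, -0.1749, 0.2053]
tool_rot: [-0.128, 0.992, 0.001, -0.001]
ft_force: [0.0, 0.4, -0.4]
grip_width: 0.0524
```

step_arm(
  targets=[
    {"dx": 0, "dy": 0, "dz": 0, "rx": 0, "ry": 0, "rz": 0},
    {"dx": 0, "dy": 0, "dz": 0, "rx": 0, "ry": 0, "rz": 0},
    {"dx": 0, "dy": 0, "dz": 0, "rx": 0, "ry": 0, "rz": 0},
    {"dx": 0, "dy": 0, "dz": 0, "rx": 0, "ry": 0, "rz": 0},
    {"dx": 0, "dy": 0, "dz": 0, "rx": 0, "ry": 0, "rz": 0},
  ],
)

```text
time: 33.02
position: [0.5484, -0.1749, 0.2052]
tool_rot: [-0.128, 0.992, 0.001, -0.001]
ft_force: [0.4, -0.4, -0.5]
grip_width: 0.0524
```

```bash
python3 -c "
from pat import *
c=cam('wrist','w19'); handles(c); print('plate');tops(c,.002,.012,.005); print('placed'); tops(c)
goto([.472,-.196,.085],104.8)"
```

```text
handle px [251.  98.] xy [ 472.  -198.4] size [59.  17.3] ang 15.1 hue [ 24  84 247] z 0.0552
handle px [ 45. 230.] xy [ 656.8 -380. ] size [56.8 21. ] ang 67.2 hue [  6  19 137] z 0.0551
plate
top px [252.  99.] 4692 [ 478.  -196.6] [104.5  70.1] 14.9 0.0054
top px [129. 168.] 51 [ 583.1 -316.7] [15.1  4.9] 26.4 0.0073
top px [141. 199.] 162 [ 617.7 -298. ] [53.8  5.5] 28.6 0.0074
top px [ 76. 218.] 236 [ 663.  -371.3] [56.5 16.7] 51.4 0.007
top px [334. 237.] 83 [605.3 -55.7] [ 4.1 29.1] 14.7 0.0059
placed
top px [ 33. 237.] 593 [ 656.1 -379.2] [56.  22.5] 66.2 0.0727
top px [216. 244.] 304 [ 621.5 -194.8] [42.2 12.6] 9.4 0.0731
t33.08 pos [ 0.5483 -0.1749  0.2052] jawyaw 104.7 q6 -2.33 F [0.5 0.4 0.2] w 0.0519
 d(mm) [ 79.   -1.3 120.4] rot(deg) [ 0.1 -0.1 -0.1]
```

```bash
python3 -c "
from pat import *
goto([.731,-.043,.24],104.3)
goto([.72,-.195,.24],90)"
```

```text
t33.08 pos [ 0.5483 -0.1749  0.2052] jawyaw 104.7 q6 -2.33 F [0.5 0.4 0.2] w 0.0519
 d(mm) [-210.1   81.3  -34.9] rot(deg) [ 0.1 -0.1  0.4]
t33.08 pos [ 0.5483 -0.1749  0.2052] jawyaw 104.7 q6 -2.33 F [0.5 0.4 0.2] w 0.0519
 d(mm) [-160.9  -63.   -35.1] rot(deg) [ 0.1 -0.1 14.7]
```

step_arm(
  targets=[
    {"dx": -0.04, "dy": -0.015, "dz": -0.015, "rx": 0, "ry": 0, "rz": 4},
    {"dx": -0.08, "dy": -0.03, "dz": -0.03, "rx": 0, "ry": 0, "rz": 8},
    {"dx": -0.12, "dy": -0.047, "dz": -0.035, "rx": 0, "ry": 0, "rz": 12},
    {"dx": -0.15, "dy": -0.06, "dz": -0.035, "rx": 0, "ry": 0, "rz": 14.7},
    {"dx": -0.161, "dy": -0.063, "dz": -0.035, "rx": 0, "ry": 0, "rz": 14.7},
  ],
)

```text
time: 33.7
position: [0.7213, -0.1952, 0.2391]
tool_rot: [-0.0, 1.0, 0.001, -0.001]
ft_force: [0.3, 0.7, -0.4]
grip_width: 0.0521
```

step_arm(
  targets=[
    {"dx": 0, "dy": 0, "dz": 0, "rx": 0, "ry": 0, "rz": 0},
    {"dx": 0, "dy": 0, "dz": 0, "rx": 0, "ry": 0, "rz": 0},
    {"dx": 0, "dy": 0, "dz": 0, "rx": 0, "ry": 0, "rz": 0},
    {"dx": 0, "dy": 0, "dz": 0, "rx": 0, "ry": 0, "rz": 0},
    {"dx": 0, "dy": 0, "dz": 0, "rx": 0, "ry": 0, "rz": 0},
  ],
)

```text
time: 34.33
position: [0.721, -0.1952, 0.2394]
tool_rot: [-0.0, 1.0, 0.001, -0.001]
ft_force: [0.0, 0.8, -0.1]
grip_width: 0.052
```

```bash
python3 -c "
from pat import *
c=cam('wrist','w20'); print('placed'); tops(c); print('plate'); tops(c,.0205,.03,.023); print('stk'); tops(c,.013,.0205,.018)
goto([.731,-.043,.24],104.3)
im=c['img'][40:190,170:370]; cv2.imwrite('pics/w20z.png',cv2.resize(im,None,fx=4,fy=4,interpolation=cv2.INTER_CUBIC))
"
```

```text
placed
top px [247.  92.] 1147 [ 635.6 -202.4] [17.8 59.4] 82.9 0.0732
top px [507. 118.] 288 [656.1  55.8] [37.3 11.9] 14.2 0.0703
top px [101. 145.] 715 [ 678.8 -351.5] [66.  44.8] 11.9 0.0727
top px [ 40. 150.] 746 [ 693.  -411.7] [69.  37.1] 14.8 0.0728
plate
top px [249.  89.] 3831 [ 640.8 -203.1] [ 70.  102.7] 82.8 0.0234
top px [476. 101.] 3874 [643.7  69.7] [ 72.3 110.1] 85.1 0.0235
top px [140.  80.] 2118 [ 622.5 -323.5] [59.9 42.7] 11.4 0.0224
top px [ 65. 144.] 262 [ 693.3 -418.8] [60.9 21.4] 11.5 0.0255
top px [125. 143.] 226 [ 689.3 -353.5] [45.8 20.4] 39.2 0.0244
top px [391. 225.] 3133 [793.3 -41.5] [241.3  67.9] 86.8 0.0252
stk
top px [452.  97.] 510 [641.   33.9] [  6.7 109.4] 85.1 0.0177
top px [366. 111.] 5101 [660.2 -62.8] [104.6  71.6] 14.3 0.0184
top px [ 67. 142.] 150 [ 691.1 -420.7] [46.1 11.8] 5.9 0.017
top px [154. 193.] 744 [ 756.2 -323.4] [87.  18.6] 80.3 0.0183
top px [234. 205.] 1387 [ 771.5 -232.3] [86.  40.9] 79.8 0.0179
top px [427. 217.] 233 [789.6  26.1] [29.2 70.8] 20.7 0.0176
top px [287. 213.] 61 [ 782.9 -152. ] [ 5.6 19.6] 0.1 0.0175
top px [312. 213.] 54 [ 783.5 -120.2] [ 4.2 21. ] 0.1 0.0173
top px [334. 214.] 42 [784.9 -92.1] [ 4.2 14.6] 0.1 0.0179
top px [356. 216.] 80 [786.2 -62.6] [ 4.2 31.7] 0.1 0.0178
top px [378. 217.] 54 [787.6 -33.8] [ 4.2 21.4] 0.1 0.0171
top px [510. 231.] 47 [806.2 142.7] [22.6  3.9] 14.2 0.016
top px [225. 263.] 149 [ 855.6 -235.1] [ 7.7 38.3] 0.1 0.0182
top px [255. 263.] 116 [ 855.5 -192.7] [ 4.6 41.2] 0.1 0.0173
t34.38 pos [ 0.7211 -0.1952  0.2394] jawyaw 90.0 q6 -1.99 F [ 0.  -0.9 -1. ] w 0.0527
 d(mm) [-10.  152.2  -0.4] rot(deg) [  0.1  -0.1 -14.3]
```

View pics/w20z.png

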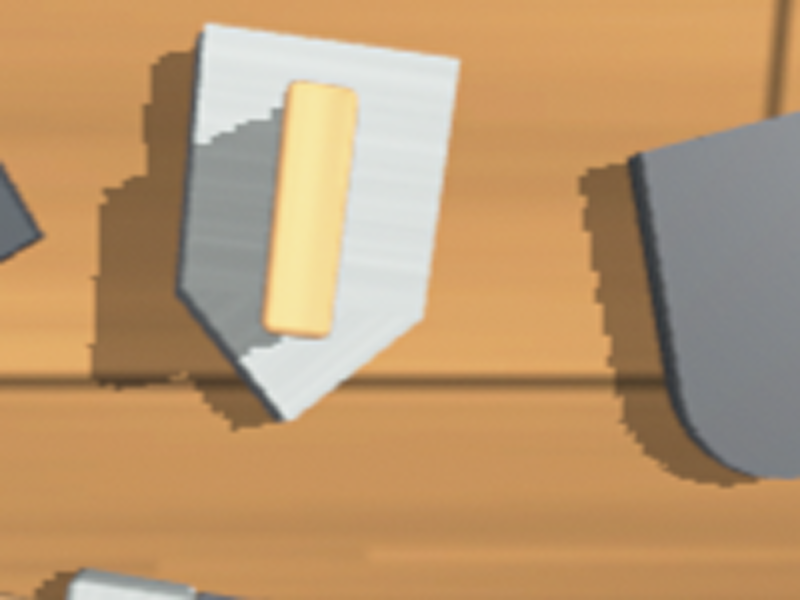

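```bash
python3 -c "
from pat import *
goto([.472,-.198,.10],105)"
```

```text
t34.38 pos [ 0.7211 -0.1952  0.2394] jawyaw 90.0 q6 -1.99 F [ 0.  -0.9 -1. ] w 0.0527
 d(mm) [248.8  -2.8 139.9] rot(deg) [  0.1  -0.1 -15. ]
```

step_arm(
  targets=[
    {"dx": 0.055, "dy": 0, "dz": 0.0, "rx": 0, "ry": 0, "rz": -4},
    {"dx": 0.11, "dy": 0, "dz": 0.01, "rx": 0, "ry": 0, "rz": -8},
    {"dx": 0.165, "dy": -0.002, "dz": 0.03, "rx": 0, "ry": 0, "rz": -12},
    {"dx": 0.22, "dy": -0.003, "dz": 0.06, "rx": 0, "ry": 0, "rz": -15},
    {"dx": 0.249, "dy": -0.003, "dz": 0.1, "rx": 0, "ry": 0, "rz": -15},
  ],
)

```text
time: 35.0
position: [0.4699, -0.1982, 0.1404]
tool_rot: [-0.131, 0.991, 0.0, -0.0]
ft_force: [1.3, -0.5, -0.9]
grip_width: 0.0523
```

```bash
python3 -c "
from pat import *
goto([.472,-.198,.033],104.9)"
```

```text
t35.00 pos [ 0.4699 -0.1982  0.1404] jawyaw 105.0 q6 -2.45 F [ 1.3 -0.5 -0.9] w 0.0523
 d(mm) [ -2.1  -0.4 107.4] rot(deg) [ 0.  -0.   0.1]
```

step_arm(
  targets=[
    {"dx": -0.002, "dy": 0, "dz": 0.03, "rx": 0, "ry": 0, "rz": 0},
    {"dx": -0.002, "dy": 0, "dz": 0.06, "rx": 0, "ry": 0, "rz": 0},
    {"dx": -0.002, "dy": 0, "dz": 0.09, "rx": 0, "ry": 0, "rz": 0},
    {"dx": -0.002, "dy": 0, "dz": 0.104, "rx": 0, "ry": 0, "rz": 0},
    {"dx": -0.002, "dy": 0, "dz": 0.107, "rx": 0, "ry": 0, "rz": 0},
  ],
)

```text
time: 35.62
position: [0.4717, -0.1976, 0.0329]
tool_rot: [-0.131, 0.991, 0.0, -0.001]
ft_force: [-0.2, 0.1, -0.1]
grip_width: 0.0525
```

step_arm(
  targets=[
    {"dx": 0, "dy": 0, "dz": 0, "rx": 0, "ry": 0, "rz": 0},
    {"dx": 0, "dy": 0, "dz": 0, "rx": 0, "ry": 0, "rz": 0},
    {"dx": 0, "dy": 0, "dz": 0, "rx": 0, "ry": 0, "rz": 0},
    {"dx": 0, "dy": 0, "dz": 0, "rx": 0, "ry": 0, "rz": 0},
    {"dx": 0, "dy": 0, "dz": 0, "rx": 0, "ry": 0, "rz": 0},
  ],
  gripper=0,
  force=40,
)

```text
time: 36.25
position: [0.4721, -0.1979, 0.0334]
tool_rot: [-0.131, 0.991, 0.0, -0.0]
ft_force: [-0.7, 0.4, 2.4]
grip_width: 0.0176
```

```bash
python3 -c "
from pat import *
goto([.6541,-.0636,.12],104.3)"
```

```text
t36.25 pos [ 0.4721 -0.1979  0.0334] jawyaw 105.0 q6 -2.45 F [-0.7  0.4  2.4] w 0.0176
 d(mm) [-210.6   82.5  -86.7] rot(deg) [ 0.  -0.   0.7]
```

step_arm(
  targets=[
    {"dx": 0, "dy": 0, "dz": -0.012, "rx": 0, "ry": 0, "rz": 0},
    {"dx": 0, "dy": 0, "dz": -0.03, "rx": 0, "ry": 0, "rz": 0},
    {"dx": 0, "dy": 0, "dz": -0.055, "rx": 0, "ry": 0, "rz": 0},
    {"dx": -0.013, "dy": 0.005, "dz": -0.08, "rx": 0, "ry": 0, "rz": 0},
    {"dx": -0.04, "dy": 0.016, "dz": -0.095, "rx": 0, "ry": 0, "rz": 0},
  ],
)

```text
time: 36.88
position: [0.5063, -0.1722, 0.1299]
tool_rot: [-0.13, 0.992, -0.0, -0.0]
ft_force: [0.3, -0.0, -2.0]
grip_width: 0.0175
```

```bash
python3 -c "
from pat import *
goto([.6541,-.0636,.12],104.3)"
```

```text
t36.88 pos [ 0.5063 -0.1722  0.1299] jawyaw 104.9 q6 -2.37 F [ 0.3 -0.  -2. ] w 0.0175
 d(mm) [-170.8   66.9    9.8] rot(deg) [-0.  -0.   0.6]
```

step_arm(
  targets=[
    {"dx": -0.035, "dy": 0.014, "dz": 0, "rx": 0, "ry": 0, "rz": 0.2},
    {"dx": -0.08, "dy": 0.031, "dz": 0, "rx": 0, "ry": 0, "rz": 0.4},
    {"dx": -0.125, "dy": 0.049, "dz": 0.002, "rx": 0, "ry": 0, "rz": 0.6},
    {"dx": -0.16, "dy": 0.063, "dz": 0.006, "rx": 0, "ry": 0, "rz": 0.6},
    {"dx": -0.171, "dy": 0.067, "dz": 0.01, "rx": 0, "ry": 0, "rz": 0.6},
  ],
)

```text
time: 37.5
position: [0.6554, -0.0616, 0.1198]
tool_rot: [-0.126, 0.992, -0.0, 0.0]
ft_force: [1.1, -0.6, -1.5]
grip_width: 0.0175
```

```bash
python3 -c "
from pat import *
c=cam('wrist','w21')
goto([.6541,-.0636,.0513],104.3)"
```

```text
t37.55 pos [ 0.6553 -0.0616  0.1191] jawyaw 104.4 q6 -2.09 F [ 2.2  0.6 -2.7] w 0.0179
 d(mm) [ 1.6 -1.7 67.8] rot(deg) [ 0.  -0.   0.1]
```

View pics/w21.png

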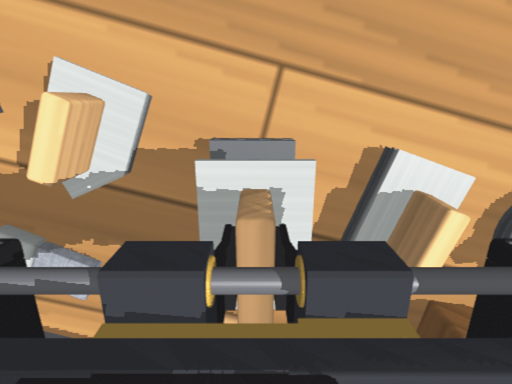

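step_arm(
  targets=[
    {"dx": 0.001, "dy": -0.001, "dz": 0.025, "rx": 0, "ry": 0, "rz": 0},
    {"dx": 0.0016, "dy": -0.002, "dz": 0.045, "rx": 0, "ry": 0, "rz": 0},
    {"dx": 0.0016, "dy": -0.002, "dz": 0.059, "rx": 0, "ry": 0, "rz": 0},
    {"dx": 0.0016, "dy": -0.002, "dz": 0.065, "rx": 0, "ry": 0, "rz": 0},
    {"dx": 0.0016, "dy": -0.002, "dz": 0.068, "rx": 0, "ry": 0, "rz": 0},
  ],
)

```text
time: 38.17
position: [0.654, -0.0642, 0.0514]
tool_rot: [-0.126, 0.992, 0.0, -0.001]
ft_force: [-5.5, 0.9, 11.1]
grip_width: 0.0178
```

```bash
python3 -c "
from pat import *
goto([.6541,-.0636,.0513],104.3)"
```

```text
t38.17 pos [ 0.654  -0.0642  0.0514] jawyaw 104.4 q6 -2.09 F [-5.5  0.9 11.1] w 0.0178
 d(mm) [-0.3  0.5  0.1] rot(deg) [ 0.  -0.1  0.1]
```

step_arm(
  targets=[
    {"dx": 0, "dy": 0, "dz": 0, "rx": 0, "ry": 0, "rz": 0},
    {"dx": 0, "dy": 0, "dz": 0, "rx": 0, "ry": 0, "rz": 0},
    {"dx": 0, "dy": 0, "dz": 0, "rx": 0, "ry": 0, "rz": 0},
    {"dx": 0, "dy": 0, "dz": 0, "rx": 0, "ry": 0, "rz": 0},
    {"dx": 0, "dy": 0, "dz": 0, "rx": 0, "ry": 0, "rz": 0},
  ],
  gripper=0.6,
)

```text
time: 38.8
position: [0.654, -0.0642, 0.0515]
tool_rot: [-0.126, 0.992, 0.0, -0.0]
ft_force: [0.1, -0.2, -0.4]
grip_width: 0.051
```

step_arm(
  targets=[
    {"dx": 0, "dy": 0, "dz": -0.02, "rx": 0, "ry": 0, "rz": 0},
    {"dx": 0, "dy": 0, "dz": -0.05, "rx": 0, "ry": 0, "rz": 0},
    {"dx": 0, "dy": 0, "dz": -0.1, "rx": 0, "ry": 0, "rz": 0},
    {"dx": -0.03, "dy": 0, "dz": -0.15, "rx": 0, "ry": 0, "rz": 3},
    {"dx": -0.05, "dy": 0, "dz": -0.19, "rx": 0, "ry": 0, "rz": 8},
  ],
)

```text
time: 39.42
position: [0.7041, -0.0516, 0.246]
tool_rot: [-0.055, 0.998, -0.0, 0.002]
ft_force: [-0.6, -0.5, -0.6]
grip_width: 0.0521
```

step_arm(
  targets=[
    {"dx": 0, "dy": 0.01, "dz": 0, "rx": 0, "ry": 0, "rz": 6},
    {"dx": 0, "dy": 0.02, "dz": 0, "rx": 0, "ry": 0, "rz": 6},
    {"dx": 0, "dy": 0.02, "dz": 0, "rx": 0, "ry": 0, "rz": 6},
    {"dx": 0, "dy": 0.02, "dz": 0, "rx": 0, "ry": 0, "rz": 6},
    {"dx": 0, "dy": 0.02, "dz": 0, "rx": 0, "ry": 0, "rz": 6},
  ],
)

```text
time: 40.05
position: [0.7016, -0.0322, 0.2453]
tool_rot: [-0.002, 1.0, -0.0, 0.001]
ft_force: [-0.6, -0.3, -0.5]
grip_width: 0.052
```

```bash
python3 -c "
from pat import *
c=cam('wrist','w22')
print('placed'); tops(c); print('plate'); tops(c,.0205,.03,.023)
im=c['img'][60:240]; cv2.imwrite('pics/w22z.png',cv2.resize(im,(800,281),interpolation=cv2.INTER_CUBIC))
goto([.53,-.30,.26],70)"
```

```text
placed
top px [495. 110.] 1019 [629.3 213.3] [22.2 56.3] 60.4 0.0729
top px [ 90. 110.] 1205 [ 635.8 -200.1] [20.3 59.6] 82.9 0.073
top px [354. 120.] 1109 [643.8  69. ] [19.4 59.4] 85.1 0.0732
top px [225. 129.] 1020 [653.3 -62.9] [59.4 18.3] 14.6 0.0732
plate
top px [459. 101.] 3751 [628.4 214.7] [100.   94.3] 14.4 0.0236
top px [119. 104.] 2710 [ 641.4 -202.4] [ 70.6 103.1] 82.9 0.0234
top px [339. 114.] 4105 [644.1  70.5] [ 70.6 110.1] 85.2 0.0235
top px [ 11. 100.] 1249 [ 622.5 -321.8] [60.  41.3] 11.5 0.0224
top px [230. 125.] 3663 [659.8 -61.8] [104.5  70.1] 14.5 0.0234
top px [  5. 162.] 71 [ 700.5 -340.5] [13.9  8.9] 81.8 0.0239
top px [390. 197.] 43 [742.6 141.5] [17.7  3.8] 3.2 0.026
top px [389. 213.] 52 [763.9 143.1] [19.8  4.3] 3.2 0.0256
top px [329. 229.] 564 [791.2  66. ] [50.9 26.4] 0.4 0.0264
top px [388. 229.] 45 [786.6 144.9] [20.8  2.6] 7.9 0.0261
top px [174. 232.] 444 [ 793.2 -139. ] [45.1 20.5] 85.1 0.0247
top px [254. 237.] 1159 [799.4 -30. ] [117.5  20.5] 86.8 0.0247
t40.10 pos [ 0.7017 -0.0322  0.2454] jawyaw 90.3 q6 -1.78 F [ 0.1  0.4 -0.1] w 0.0521
 d(mm) [ 172.9 -267.   -14.9] rot(deg) [-0.   0.2 20.3]
```

View pics/w22z.png

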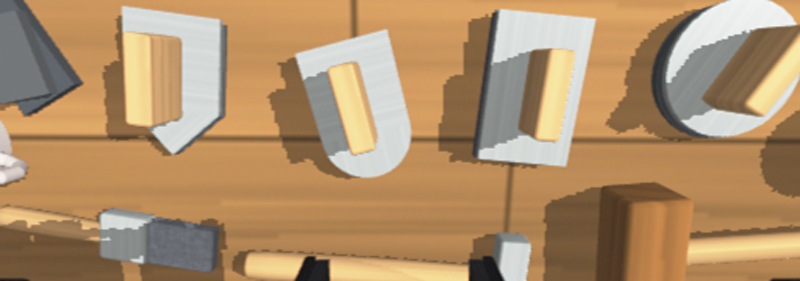

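step_arm(
  targets=[
    {"dx": 0.03, "dy": -0.055, "dz": -0.01, "rx": 0, "ry": 0, "rz": 0},
    {"dx": 0.055, "dy": -0.11, "dz": -0.015, "rx": 0, "ry": 0, "rz": 0},
    {"dx": 0.08, "dy": -0.165, "dz": -0.015, "rx": 0, "ry": 0, "rz": 0},
    {"dx": 0.105, "dy": -0.22, "dz": -0.015, "rx": 0, "ry": 0, "rz": 0},
    {"dx": 0.13, "dy": -0.27, "dz": -0.015, "rx": 0, "ry": 0, "rz": 0},
  ],
  gripper=1,
  force=15,
)

```text
time: 40.72
position: [0.5718, -0.3051, 0.2601]
tool_rot: [-0.002, 1.0, -0.0, 0.001]
ft_force: [1.1, 0.2, -0.1]
grip_width: 0.0859
```

step_arm(
  targets=[
    {"dx": 0.015, "dy": -0.035, "dz": 0, "rx": 0, "ry": 0, "rz": 0},
    {"dx": 0.03, "dy": -0.068, "dz": 0, "rx": 0, "ry": 0, "rz": 0},
    {"dx": 0.03, "dy": -0.068, "dz": 0, "rx": 0, "ry": 0, "rz": 0},
    {"dx": 0.03, "dy": -0.068, "dz": 0, "rx": 0, "ry": 0, "rz": 0},
    {"dx": 0.03, "dy": -0.068, "dz": 0, "rx": 0, "ry": 0, "rz": 0},
  ],
)

```text
time: 41.35
position: [0.5426, -0.372, 0.26]
tool_rot: [-0.003, 1.0, -0.0, 0.001]
ft_force: [-1.1, 0.2, -1.1]
grip_width: 0.0869
```

```bash
python3 -c "
from stop import *
c=cam('wrist','w23'); stopm(c)
tops=comps(c,.056,.066,.06,300)
for t in tops: print(t[0].round(),t[1],np.round(t[3][0],1),np.round(t[3][1],1),t[3][2])
goto([.4626,-.371,.15],90)"
```

```text
red z pct [0.0943 0.0988 0.1006 0.1011] n 1539
circle 463.6710510253906 -371.26611328125 22.647449493408203
[256.  96.] 4928 [ 463.9 -371.1] [88.6 88.6] 80.34029388427734
[110. 182.] 414 [ 564.8 -543.4] [126.3   5.4] 0.29083240032196045
t41.40 pos [ 0.5427 -0.3719  0.2601] jawyaw 90.3 q6 -2.35 F [-0.  -0.   0.2] w 0.0871
 d(mm) [ 80.4   1.5 109.8] rot(deg) [-0.   0.2  0.3]
```

View pics/w23.png

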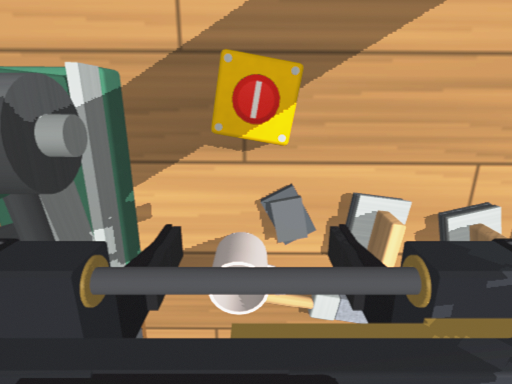

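step_arm(
  targets=[
    {"dx": 0.03, "dy": 0.0, "dz": 0.02, "rx": 0, "ry": 0, "rz": 0},
    {"dx": 0.06, "dy": 0.001, "dz": 0.05, "rx": 0, "ry": 0, "rz": 0},
    {"dx": 0.079, "dy": 0.001, "dz": 0.08, "rx": 0, "ry": 0, "rz": 0},
    {"dx": 0.079, "dy": 0.001, "dz": 0.11, "rx": 0, "ry": 0, "rz": 0},
    {"dx": 0.079, "dy": 0.001, "dz": 0.12, "rx": 0, "ry": 0, "rz": 0},
  ],
)

```text
time: 42.02
position: [0.4636, -0.37, 0.1384]
tool_rot: [-0.003, 1.0, 0.001, 0.0]
ft_force: [0.6, 0.2, -0.8]
grip_width: 0.0874
```

```bash
python3 -c "
from stop import *
goto([.4636,-.3711,.09],90)"
```

```text
t42.02 pos [ 0.4636 -0.37    0.1384] jawyaw 90.4 q6 -2.44 F [ 0.6  0.2 -0.8] w 0.0874
 d(mm) [ 0.1 -1.2 48.4] rot(deg) [0.1 0.1 0.4]
```

step_arm(
  targets=[
    {"dx": 0, "dy": -0.001, "dz": 0.015, "rx": 0, "ry": 0, "rz": 0},
    {"dx": 0, "dy": -0.001, "dz": 0.03, "rx": 0, "ry": 0, "rz": 0},
    {"dx": 0, "dy": -0.001, "dz": 0.042, "rx": 0, "ry": 0, "rz": 0},
    {"dx": 0, "dy": -0.001, "dz": 0.048, "rx": 0, "ry": 0, "rz": 0},
    {"dx": 0, "dy": -0.001, "dz": 0.048, "rx": 0, "ry": 0, "rz": 0},
  ],
)

```text
time: 42.65
position: [0.4636, -0.3708, 0.09]
tool_rot: [-0.003, 1.0, 0.001, 0.0]
ft_force: [0.8, -0.4, 0.2]
grip_width: 0.0869
```

step_arm(
  targets=[
    {"dx": 0, "dy": 0, "dz": 0, "rx": 0, "ry": 0, "rz": 0},
    {"dx": 0, "dy": 0, "dz": 0, "rx": 0, "ry": 0, "rz": 0},
    {"dx": 0, "dy": 0, "dz": 0, "rx": 0, "ry": 0, "rz": 0},
    {"dx": 0, "dy": 0, "dz": 0, "rx": 0, "ry": 0, "rz": 0},
    {"dx": 0, "dy": 0, "dz": 0, "rx": 0, "ry": 0, "rz": 0},
  ],
  gripper=0,
  force=15,
)

```text
time: 43.28
position: [0.4637, -0.3717, 0.0903]
tool_rot: [-0.004, 1.0, 0.0, 0.0]
ft_force: [0.9, -1.7, -0.3]
grip_width: 0.0474
```

```bash
python3 -c "
from stop import *
goto([.4636,-.3711,.09],40)"
```

```text
t43.27 pos [ 0.4637 -0.3717  0.0903] jawyaw 90.4 q6 -2.44 F [ 0.9 -1.7 -0.3] w 0.0474
 d(mm) [0.1 0.6 0.3] rot(deg) [ 0.   0.  50.4]
```

step_arm(
  targets=[
    {"dx": 0, "dy": 0, "dz": 0, "rx": 0, "ry": 0, "rz": 10},
    {"dx": 0, "dy": 0, "dz": 0, "rx": 0, "ry": 0, "rz": 20},
    {"dx": 0, "dy": 0, "dz": 0, "rx": 0, "ry": 0, "rz": 30},
    {"dx": 0, "dy": 0, "dz": 0, "rx": 0, "ry": 0, "rz": 40},
    {"dx": 0, "dy": 0, "dz": 0, "rx": 0, "ry": 0, "rz": 50},
  ],
)

```text
time: 43.9
position: [0.4638, -0.3718, 0.0911]
tool_rot: [0.422, 0.907, 0.0, 0.0]
ft_force: [-0.5, 0.9, 5.6]
grip_width: 0.0472
```

step_arm(
  targets=[
    {"dx": 0, "dy": 0, "dz": 0, "rx": 0, "ry": 0, "rz": 3},
    {"dx": 0, "dy": 0, "dz": 0, "rx": 0, "ry": 0, "rz": 3},
    {"dx": 0, "dy": 0, "dz": 0, "rx": 0, "ry": 0, "rz": 3},
    {"dx": 0, "dy": 0, "dz": 0, "rx": 0, "ry": 0, "rz": 3},
    {"dx": 0, "dy": 0, "dz": 0, "rx": 0, "ry": 0, "rz": 3},
  ],
)

```text
time: 44.52
position: [0.4638, -0.3717, 0.0912]
tool_rot: [0.445, 0.895, 0.0, 0.001]
ft_force: [-0.9, 0.6, 4.9]
grip_width: 0.0475
```

```bash
python3 -c "
from stop import *
goto([.4636,-.3711,.09],40);print(telemetry.get_obs()['moment'])"
```

```text
t44.52 pos [ 0.4638 -0.3717  0.0912] jawyaw 37.1 q6 -1.51 F [-0.9  0.6  4.9] w 0.0475
 d(mm) [0.7 0.2 1.2] rot(deg) [ 0.1  0.  -2.9]
[0.16536093 0.08755762 0.05833658]
```

step_arm(
  targets=[
    {"dx": 0, "dy": 0, "dz": 0, "rx": 0, "ry": 0, "rz": 0},
    {"dx": 0, "dy": 0, "dz": 0, "rx": 0, "ry": 0, "rz": 0},
    {"dx": 0, "dy": 0, "dz": 0, "rx": 0, "ry": 0, "rz": 0},
    {"dx": 0, "dy": 0, "dz": 0, "rx": 0, "ry": 0, "rz": 0},
    {"dx": 0, "dy": 0, "dz": 0, "rx": 0, "ry": 0, "rz": 0},
  ],
  gripper=1,
)

```text
time: 45.15
position: [0.4638, -0.3717, 0.0911]
tool_rot: [0.445, 0.895, 0.0, 0.0]
ft_force: [-0.0, 1.0, 0.3]
grip_width: 0.0848
```

step_arm(
  targets=[
    {"dx": 0, "dy": 0, "dz": -0.02, "rx": 0, "ry": 0, "rz": 0},
    {"dx": 0, "dy": 0, "dz": -0.05, "rx": 0, "ry": 0, "rz": 0},
    {"dx": 0, "dy": 0, "dz": -0.1, "rx": 0, "ry": 0, "rz": 0},
    {"dx": -0.03, "dy": 0, "dz": -0.15, "rx": 0, "ry": 0, "rz": -5},
    {"dx": -0.06, "dy": 0, "dz": -0.18, "rx": 0, "ry": 0, "rz": -14},
  ],
)

```text
time: 45.78
position: [0.5008, -0.4206, 0.2746]
tool_rot: [0.331, 0.944, -0.001, 0.002]
ft_force: [0.9, -0.8, -0.3]
grip_width: 0.0873
```

step_arm(
  targets=[
    {"dx": 0, "dy": 0, "dz": 0, "rx": 0, "ry": 0, "rz": 0},
    {"dx": 0, "dy": 0, "dz": 0, "rx": 0, "ry": 0, "rz": 0},
    {"dx": 0, "dy": 0, "dz": 0, "rx": 0, "ry": 0, "rz": 0},
    {"dx": 0, "dy": 0, "dz": 0, "rx": 0, "ry": 0, "rz": 0},
    {"dx": 0, "dy": 0, "dz": 0, "rx": 0, "ry": 0, "rz": 0},
  ],
)

```text
time: 46.4
position: [0.5005, -0.4201, 0.2739]
tool_rot: [0.331, 0.944, -0.0, 0.002]
ft_force: [-0.8, 0.1, 0.5]
grip_width: 0.0869
```

```bash
python3 -c "
from stop import *
c=cam('wrist','w24'); stopm(c)
goto([.70,.17,.26],90)"
```

```text
red z pct [0.1055 0.11   0.1118 0.1124] n 1427
circle 463.3213806152344 -371.25665283203125 22.763452529907227
t46.45 pos [ 0.5006 -0.4203  0.2741] jawyaw 51.4 q6 -1.77 F [-0.9 -0.1  0.4] w 0.0873
 d(mm) [212.5 585.7  13.4] rot(deg) [ -0.1   0.2 -38.6]
```

View pics/w24.png

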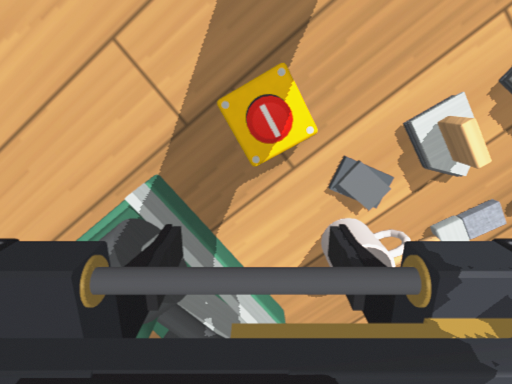

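step_arm(
  targets=[
    {"dx": 0.02, "dy": 0.055, "dz": 0, "rx": 0, "ry": 0, "rz": -8},
    {"dx": 0.04, "dy": 0.11, "dz": 0, "rx": 0, "ry": 0, "rz": -16},
    {"dx": 0.06, "dy": 0.165, "dz": 0, "rx": 0, "ry": 0, "rz": -24},
    {"dx": 0.08, "dy": 0.22, "dz": 0, "rx": 0, "ry": 0, "rz": -32},
    {"dx": 0.1, "dy": 0.275, "dz": 0, "rx": 0, "ry": 0, "rz": -38.6},
  ],
)

```text
time: 47.08
position: [0.5945, -0.1412, 0.2739]
tool_rot: [-0.002, 1.0, -0.001, 0.002]
ft_force: [0.7, -0.2, 0.4]
grip_width: 0.0869
```

```bash
python3 -c "
from stop import *
goto([.70,.21,.26],90)"
```

```text
t47.08 pos [ 0.5945 -0.1412  0.2739] jawyaw 90.2 q6 -1.99 F [ 0.7 -0.2  0.4] w 0.0869
 d(mm) [-106.6  350.9   13.4] rot(deg) [-0.1  0.2  0.2]
```

step_arm(
  targets=[
    {"dx": -0.02, "dy": 0.06, "dz": 0, "rx": 0, "ry": 0, "rz": 0},
    {"dx": -0.04, "dy": 0.12, "dz": 0, "rx": 0, "ry": 0, "rz": 0},
    {"dx": -0.06, "dy": 0.18, "dz": 0, "rx": 0, "ry": 0, "rz": 0},
    {"dx": -0.08, "dy": 0.24, "dz": 0, "rx": 0, "ry": 0, "rz": 0},
    {"dx": -0.1, "dy": 0.3, "dz": 0, "rx": 0, "ry": 0, "rz": 0},
  ],
)

```text
time: 47.7
position: [0.6922, 0.1558, 0.2736]
tool_rot: [-0.002, 1.0, -0.001, 0.002]
ft_force: [1.5, -0.9, 0.7]
grip_width: 0.0872
```

step_arm(
  targets=[
    {"dx": -0.005, "dy": 0.04, "dz": 0.01, "rx": 0, "ry": 0, "rz": 0},
    {"dx": -0.005, "dy": 0.05, "dz": 0.01, "rx": 0, "ry": 0, "rz": 0},
    {"dx": -0.005, "dy": 0.05, "dz": 0.01, "rx": 0, "ry": 0, "rz": 0},
    {"dx": -0.005, "dy": 0.05, "dz": 0.01, "rx": 0, "ry": 0, "rz": 0},
    {"dx": -0.005, "dy": 0.05, "dz": 0.01, "rx": 0, "ry": 0, "rz": 0},
  ],
)

```text
time: 48.32
position: [0.6974, 0.204, 0.264]
tool_rot: [-0.001, 1.0, -0.001, 0.002]
ft_force: [-0.1, -0.5, -0.8]
grip_width: 0.0868
```

```bash
python3 -c "
from pat import *
c=cam('wrist','w25')
print('placed'); tops(c); print('plate'); tops(c,.0205,.03,.023); tops(c,.014,.0205,.018)
im=c['img'][40:190,130:330]; cv2.imwrite('pics/w25z.png',cv2.resize(im,None,fx=4,fy=4,interpolation=cv2.INTER_CUBIC))
t=cam('top'); cv2.imwrite('pics/top1z.png',cv2.resize(t['img'][60:260,20:440],None,fx=1.9,fy=1.9,interpolation=cv2.INTER_CUBIC))
goto([.70,.17,.26],90)"
```

```text
placed
top px [269. 107.] 939 [627.6 218.1] [18.  59.5] 59.7 0.0732
top px [134. 122.] 991 [644.1  72.2] [19.3 59.7] 83.8 0.073
top px [ 16. 131.] 1050 [653.3 -59.4] [59.5 22.9] 13.9 0.0728
top px [390. 136.] 818 [661.3 356.9] [42.3 82.2] 70.8 0.075
plate
top px [267. 104.] 4364 [627.7 218.4] [98.2 98.9] 0.2 0.0235
top px [152. 115.] 3574 [644.5  71. ] [ 70.9 110.1] 85.1 0.0234
top px [ 51. 127.] 2805 [659.9 -60.7] [104.8  71.8] 14.8 0.0233
top px [509. 148.] 66 [677.3 528.2] [25.8  4.3] 3.1 0.0235
top px [503. 170.] 90 [708.2 527.7] [30.9  5.5] 0.5 0.0243
top px [ 89. 231.] 2314 [799.4 -36. ] [ 49.8 235.9] 5.0 0.0251
top px [483. 234.] 65 [799.2 523.1] [18.4  7.3] 0.2 0.0251
top px [502. 145.] 632 [670.2 522.4] [15.3 96. ] 88.8 0.0182
top px [ 31. 221.] 72 [ 784.7 -110.9] [ 4.6 30.2] 0.2 0.0175
top px [ 64. 223.] 55 [787.6 -64.4] [ 4.6 23.1] 0.2 0.018
top px [ 85. 224.] 70 [789.  -34.5] [ 4.6 29.9] 0.2 0.018
top px [119. 227.] 60 [792.5  11.5] [21.   5.6] 82.3 0.0179
t48.42 pos [0.6973 0.2044 0.2639] jawyaw 90.1 q6 -1.44 F [-0.4 -0.2 -0.2] w 0.0872
 d(mm) [ -2.6 -34.4   4. ] rot(deg) [-0.2  0.3  0.1]
```

View pics/w25z.png

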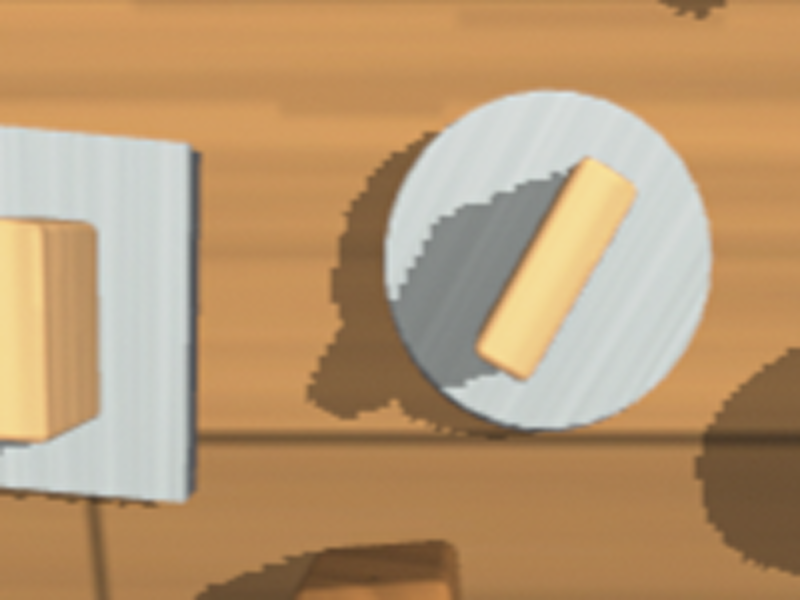

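View pics/top1z.png

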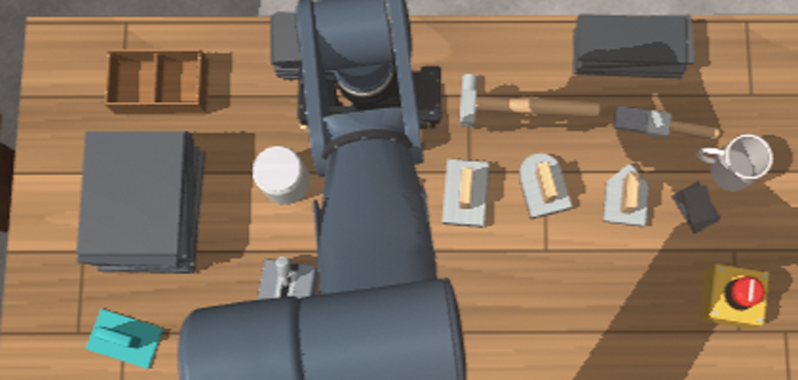

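```bash
python3 -c "
from rig import robot
print(robot.hand_in())"
```

```text
the job is handed in; nothing more can be done
None
```

The shutdown was done in the order asked, and all four patterns now lie on their own stacks. I handed the job in at about 48 s of the 210 s allowed.

- **Stop, pressed:** it was pushed to its end stop at 13.8 N and latched. The head's top read 100.5 mm above the table afterwards.
- **Isolator:** the bat was pulled out about 13 mm, swung across to the black-bar (off) side and let home before I released it. A wrist view right after the release showed it home and off. The last top view, with the arm partly in the way, still showed it leaning to off.
- **Stop, released:** only after that the head was twisted clockwise by about 53° and let go. Its top read 111.8 mm, the same as before it was pressed.
- **Patterns:** rectangle, disc, point and arch all lie flat; their handle tops read 73 mm, as they should on an 18 mm stack.
    - The disc showed no slate from directly above.
    - Rectangle and arch matched the stack measurements to about 1–2 mm.
    - The point showed a slate strip of about 1.5 mm on one side, which I left.

**Checks that disagreed:** wrist-camera positions drifted by up to about 3 mm for things far to the side of the camera. I corrected for this when placing the arch; the other three went down on the earlier readings and were then checked by looking for slate showing at the edges.

**Bystanders:** those I could see in the last top view had not moved. The arm hid the mallet in that view, so I did not recheck it.

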